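# Clear up the reading station after a case

## Task

Clear up after the case: carry the tray by its handle to the grey waste bin and tip it so that all the used cassettes end up in the bin, then park the empty tray lying flat on the sloped rest, straight and centred, with its open end downhill against the stop. Also stand all the specimen jars upright on the narrow raised shelf, centred on its depth, in one single row side by side with gaps of no more than 15 mm between neighbours. Leave the slide box, the small bottle and the cup where they are.

Things in the scene. Friction and masses are not known exactly. Their poses are not given: they have to be found in the camera images.
- tray: steel tray, 160 long (x), 98 wide (y), 250 g; floor 4 thick, walls 4 thick and 30 high at both sides and the back (-x), front end (+x) fully open for pouring. Black bridge handle: square bar 12 x 12 across the tray (along y) over its middle, top 76 above the origin, 86 free between its side posts. Starts on the bench, open end roughly towards the robot. Origin: centre of the underside, z up
- tray_grip (a point): centre of the tray's handle bar, 70 above the tray's origin (axes as the tray's)
- tray_nose (a point): middle of the lower edge of the tray's open pouring end, 80 in front (+x) of the tray's origin
- bin: grey open-topped waste bin standing on the bench, fixed, 160 x 160 outside, 100 high, walls and floor 5 thick; inner floor bare. Origin: centre of the underside, z up. It may stand left or right
- rest: foot of the sloped draining rest, fixed to the bench; origin at bench level under the middle of its board, +x the downhill direction (roughly towards the robot). It may stand left or right
- rest_board: sloped aluminium board of the rest, fixed, 190 long (x), 130 wide (y), falling 0.38 rad (22 deg) along its +x. Origin: centre of its upper face, 55 above the bench; z is its normal. A stop 12 high crosses the low end, inner face at x = +85; no side walls. A tray lying on it with its open end against the stop has its origin at x = +5, y = 0, z = 0
- ledge: narrow raised shelf, fixed: a grey board 56 deep (own x) and 300 long (own y), 12 thick, its top 100 above the bench, on two thin posts at y = -120 and +120; nothing in front, behind or above it. Origin: on the bench under the board's centre, z up
- slidebox: bystander: flat blue-lidded slide box 90 x 170 x 34, loose, beyond the shelf; origin: centre of the underside
- dropper: bystander: small brown bottle, 42 diameter, 95 high, loose; origin: centre of the underside
- cup: bystander: white cup, 68 diameter, 80 high, loose; origin: centre of the underside
- cassette0: used tissue cassette, flat white plastic box 40 (x) x 28 (y) x 10 high, 15 g, starts flat in the tray; 3 to 5 are present. Origin: centre of the underside, z up
- cassette1: used tissue cassette, flat white plastic box 40 (x) x 28 (y) x 10 high, 15 g, starts flat in the tray; 3 to 5 are present. Origin: centre of the underside, z up
- cassette2: used tissue cassette, flat white plastic box 40 (x) x 28 (y) x 10 high, 15 g, starts flat in the tray; 3 to 5 are present. Origin: centre of the underside, z up
- cassette3: used tissue cassette, flat white plastic box 40 (x) x 28 (y) x 10 high, 15 g, starts flat in the tray; 3 to 5 are present. Origin: centre of the underside, z up
- cassette4: used tissue cassette, flat white plastic box 40 (x) x 28 (y) x 10 high, 15 g, starts flat in the tray; 3 to 5 are present. Origin: centre of the underside, z up
- jar0: specimen jar with white screw lid, straight cylinder 44 diameter, 56 high, about 90 g, starts upright on the bench; 4 or 5 are present. Origin: centre of the underside, z up
- jar1: specimen jar with white screw lid, straight cylinder 44 diameter, 56 high, about 90 g, starts upright on the bench; 4 or 5 are present. Origin: centre of the underside, z up
- jar2: specimen jar with white screw lid, straight cylinder 44 diameter, 56 high, about 90 g, starts upright on the bench; 4 or 5 are present. Origin: centre of the underside, z up
- jar3: specimen jar with white screw lid, straight cylinder 44 diameter, 56 high, about 90 g, starts upright on the bench; 4 or 5 are present. Origin: centre of the underside, z up
- jar4: specimen jar with white screw lid, straight cylinder 44 diameter, 56 high, about 90 g, starts upright on the bench; 4 or 5 are present. Origin: centre of the underside, z up
Things that resemble listed ones, but are neither listed nor needed, are in the scene too. Leave any black or blue look-alike of the jar2 alone.

How it is judged:
By the outcome, as a careful person would: the job done as asked, in the order asked, and still so for the second after the job is handed in, with the robot touching nothing.
Of jar0, jar1, jar2, jar3, jar4 only 4 to 5 are there at a start; the rules pass over those that are not, and their reading is None.
Of cassette0, cassette1, cassette2, cassette3, cassette4 only 3 to 5 are there at a start; the rules pass over those that are not, and their reading is None.
At some moment in a run one of tray may be knocked a few centimetres aside while the robot is not near it.
It also fails if it takes over 208 s, if anything falls off the work surface, if the arm or the gripper's body presses on something with over 40 N, if the wrist force passes 120 N, or if a joint passes its speed limit or range.

## Robot

A 6-joint arm with a two-finger parallel gripper is mounted at the origin on the work surface. World frame = base frame: x ahead of the robot, y to its left, z up, the work surface at z = 0. Lengths are in m, angles in rad, forces in N, time in s.
With the tool pointing down it reaches from about 0.35 to 0.875 m from the base axis. Payload 4.2 kg.
Tool frame: the origin (TCP) lies midway between the tips of the shut fingers; the grasp point (between the pads) lies 19 mm behind it (hold_point_z is the distance from the TCP to the grasp point, in m); z points along the fingers, y is the line along which they close (so a half turn about z gives the same grasp; the last joint's range is limited). The gripper opens to 85 mm and grips with 20 to 120 N. Pads are 22 mm wide; open, the fingers measure 114 mm over their backs; the gripper's body (76 mm by 85 mm) begins 54 mm behind the grasp point. The pads swing forward as they close: fully open they stand 13 mm farther back than shut.
Start: joints at [1.522, 0.385, 0.008, 0, -1.194, -0.259], TCP at [0.189, 0.596, 0.231] pointing down, gripper open.
Joint ranges: [-3.14, 3.14], [-1.21, 2.06], [-1.07, 1.41], [-3.16, 2.05], [-2.99, -0.16], [-3.1, 3.1]. Speed limits (rad/s): [2.79, 2.79, 3.14, 3.14, 3.14, 3.14].

## Interface

Orientations are given as a unit quaternion [w, x, y, z].
In Python, from plant import * gives the robot as it stands.
- The arm moves only by the shell command python3 -m pendant 'ROWS' [OPENING]. ROWS is JSON, a list of rows, each a list of 2 entries, a list of its own where there are three numbers: the shift along the tool's x, y, z in units of 100 mm (1.0 is 100 mm), then the turn, a rotation vector about the tool's x, y, z in units of 120 degrees (1.0 is 120 degrees). In form: [[[dx, dy, dz], [rx, ry, rz]], ...]. A call has exactly 8 rows; each row is the pose to reach, as a shift and turn from the pose commanded when the call began, along the tool's axes at that moment; what a row does not reach only later rows make up. A row lasts 1/12 s, in which the tool goes at most 41.7 mm and 7.16 degrees, less where a joint would pass 70% of its speed; a pose out of reach is approached as far as the arm can. A call with a number of a shift or a turn outside -1 to 1 is refused whole. A call with a gripper value outside its range is refused whole. OPENING is the opening, from 0 (shut) to 1 (fully open), set as the call begins (- or left out, the last holds). The fingers move at their own pace and stop on an object; the grip force is fixed at half the most. Time passes only in rows, so rows that repeat a pose let the fingers close, or fill a call up. It gives the time, the measured TCP pose, the force, the opening and the grip force at its end, in the units of the state.
- state(): the state, without advancing time (a new reading comes with each control period).
- grab_frame(name): name is "scene" or "top" or "wrist"; returns a dict with "pixels" (420x560x3 uint8, red, green, blue), "z_map" (420x560 float32, m along the optical axis (not along the pixel's ray), 0 where there is no reading), "camera_matrix" (3x3 intrinsics, pixels), "k1" (the pictures are not rectified: a ray, as slopes to the right and down, at radius r is drawn at 1 + k1 r^2 times it, then the intrinsics apply), "R" (3x3) and "t" (3): a world point X has camera coordinates R X + t. Camera axes: x right, y down, z forward; pixel columns grow to the right and rows downward; lengths in m; the calibration is good to about 2 mm. A picture is of the moment at which its call begins.
- finish_job(): hands the job in; it is judged then, once.
The state is a dict: "time": time; "joint_positions": joint angles; "joint_vel": joint speeds; "joint_torque": joint torques, N m; "eef_pos": TCP position; "tcp_rot": TCP orientation; "contact_force": force on the tool from outside, world axes, zero at the start; "wrist_torque": the same for the moment, N m; "grip_width": finger opening in m; "finger_force": force on a finger pad.
Only numpy, scipy, OpenCV 4.12 (cv2) and the standard library are available. Lean on these libraries where they do the work, as an engineer would, in place of code of your own. Each camera call takes 0.05 s, during which the arm holds its last target. There are 200 camera calls.

## Working session

There is one attempt and no reset: what is moved stays moved. The work goes in short steps, Python scripts to look and compute and a shell command to move; the robot and the scene stay as the last step left them, time stands still between calls to the robot, and variables do not carry over. Pictures are saved under pics/ and viewed, at most 14 in all, crops included, and the job is handed in when it is done.

```bash
ls; mkdir -p pics
cat > h.py <<'E'
from plant import *
import numpy as np, cv2
from scipy.spatial.transform import Rotation as Rn
def shot(n,f):
    d=grab_frame(n); cv2.imwrite('pics/'+f+'.png',d['pixels'][...,::-1]); np.savez('pics/'+f+'.npz',**d); return d
def load(f): return dict(np.load('pics/'+f+'.npz'))
def cloud(d):
    K=d['camera_matrix'];h,w=d['z_map'].shape
    u,v=np.meshgrid(np.arange(w),np.arange(h))
    x=(u-K[0,2])/K[0,0];y=(v-K[1,2])/K[1,1]
    k=float(d['k1']);xu,yu=x.copy(),y.copy()
    for _ in range(8):
        s=1+k*(xu**2+yu**2);xu,yu=x/s,y/s
    z=d['z_map'];P=np.stack([xu*z,yu*z,z],-1)
    W=(P-d['t'])@d['R'];W[z==0]=np.nan
    return W
E
python3 - <<'E'
from h import *
print(state())
for n in('scene','top'):
    d=shot(n,n+'0'); print(n,-d['R'].T@d['t'])
E
```

```text
pics
{'time': 0.0, 'joint_positions': array([ 1.52163707e+00,  3.85527529e-01,  6.64168863e-03, -4.84394050e-04,
       -1.19395291e+00, -2.58582714e-01]), 'joint_vel': array([-0.00108799,  0.0004728 ,  0.00185408, -0.00061978, -0.00080241,
       -0.00116643]), 'joint_torque': array([-5.13113100e-04, -3.92286336e+01,  1.88401937e+01,  4.18623403e+00,
       -4.68639715e-03, -6.65829951e-07]), 'eef_pos': array([0.1891374 , 0.5951025 , 0.23024745]), 'tcp_rot': array([ 1.03914471e-03,  9.88170959e-01, -1.53352737e-01, -1.17140837e-04]), 'contact_force': array([ 0.14211577, -0.59428691, -0.72645857]), 'wrist_torque': array([ 0.00839974, -0.00754839,  0.01439844]), 'finger_force': 0.0, 'grip_width': 0.08571827927694575}
scene [ 1.02677561 -0.74443022  0.76689041]
top [0.39092265 0.0021432  1.0771183 ]
```

View pics/scene0.png

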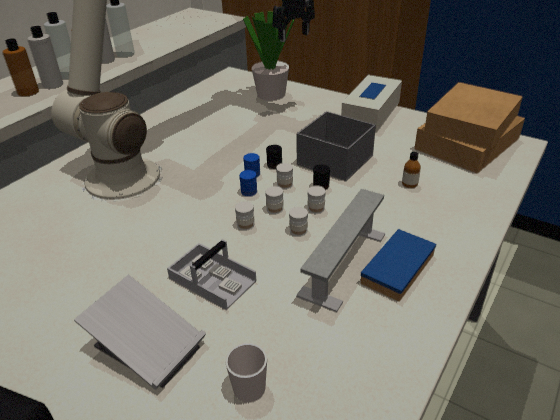

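View pics/top0.png

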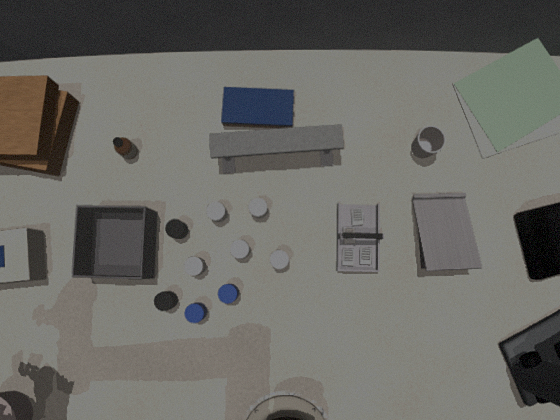

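The scene view shows the tray at about (212,275) with its handle, and the rest at (140,325). In the top view the main items are:
- bin (116,242)
- tray (358,238), open end downwards
- rest (446,232)
- shelf (277,142)
- white-lid jars (217,211), (258,208), (240,249), (196,266), (280,259)
- look-alikes, black (177,229) and (166,300), blue (196,313) and (229,293), to be left alone

The white-lidded ones are the jars. I'll check that in a close crop.

Run:
```python
from h import *
d=load('top0');W=cloud(d);im=d['pixels']
c=cv2.resize(im[185:330,140:400],None,fx=3,fy=3,interpolation=cv2.INTER_CUBIC)
cv2.imwrite('pics/crop1.png',cv2.convertScaleAbs(c[...,::-1],alpha=1.5))
Z=W[...,2]
def px(u,v): return W[v-1:v+2,u-1:u+2].reshape(-1,3).mean(0).round(4)
m=((Z>.05)&(Z<.065)).astype(np.uint8)
m[:, :160]=0; m[:,330:]=0; m[:190]=0;m[325:]=0
n,L,S,C=cv2.connectedComponentsWithStats(m)
for i in range(1,n):
    if S[i,4]>100:
        q=W[L==i]; print('jar',C[i].round(),S[i,4],np.nanmean(q,0).round(4),im[L==i].mean(0).round())
def rect(name,mask,zr):
    M=(Z>zr[0])&(Z<zr[1])
    box=np.zeros_like(M);u0,v0,u1,v1=mask;box[v0:v1,u0:u1]=1
    q=W[M&box]; r=cv2.minAreaRect((q[:,:2]*1000).astype(np.float32)); print(name,len(q),r,q[:,2].mean())
rect('bin',(60,190,170,290),(.09,.105))
rect('ledge',(190,110,360,180),(.09,.11))
rect('bar',(325,220,390,250),(.07,.085))
rect('tray',(325,190,390,290),(.024,.04))
rect('tray2',(325,190,390,290),(.002,.04))
rect('rest',(400,180,490,280),(.01,.12))
for p in[(430,205),(455,205),(430,260),(460,260),(420,230),(440,197),(440,192),(446,232),(440,270)]: print(p,px(*p))
```

```text
jar [258. 206.] 285 [0.5361 0.0518 0.0563] [128. 128. 128.]
jar [215. 210.] 290 [0.5282 0.1485 0.0562] [127. 127. 127.]
jar [174. 228.] 285 [0.4894 0.2427 0.0562] [44. 44. 42.]
jar [239. 248.] 298 [0.4409 0.0944 0.0561] [127. 127. 128.]
jar [279. 259.] 294 [0.4159 0.0051 0.0562] [129. 129. 130.]
jar [193. 266.] 293 [0.4035 0.199  0.0562] [127. 128. 128.]
jar [227. 294.] 305 [0.3405 0.1228 0.0558] [ 55.  71. 114.]
jar [165. 301.] 220 [0.325  0.2617 0.0559] [44. 43. 42.]
jar [194. 313.] 320 [0.2987 0.1971 0.0557] [ 53.  69. 111.]
bin 868 ((458.5365905761719, 380.35430908203125), (163.22933959960938, 161.6945343017578), 88.00768280029297) 0.09829247565867778
ledge 3317 ((677.5526733398438, 8.191848754882812), (57.91757583618164, 299.7021789550781), 3.3555214405059814) 0.10019579212661262
bar 245 ((464.99468994140625, -179.5578155517578), (97.87462615966797, 12.139935493469238), 87.43197631835938) 0.0761536668927353
tray 349 ((464.77764892578125, -179.9309539794922), (99.5940933227539, 160.25421142578125), 87.51148986816406) 0.02964626281855973
tray2 3292 ((461.490234375, -182.27734375), (155.9331512451172, 239.3031768798828), 88.19718933105469) 0.009720638768850398
rest 4167 ((473.3535461425781, -381.7256774902344), (181.85025024414062, 132.23695373535156), 1.020422101020813) 0.05682208109527824
(430, 205) [ 0.5363 -0.3563  0.0293]
(455, 205) [ 0.5351 -0.4179  0.0308]
(430, 260) [ 0.405  -0.3311  0.0821]
(460, 260) [nan nan nan]
(420, 230) [ 0.4749 -0.3201  0.0552]
(440, 197) [ 0.5546 -0.3807  0.0337]
(440, 192) [ 5.724e-01 -3.940e-01 -2.000e-04]
(446, 232) [ 0.4688 -0.3814  0.0567]
(440, 270) [ 0.3816 -0.3711  0.0314]
```

View pics/crop1.png

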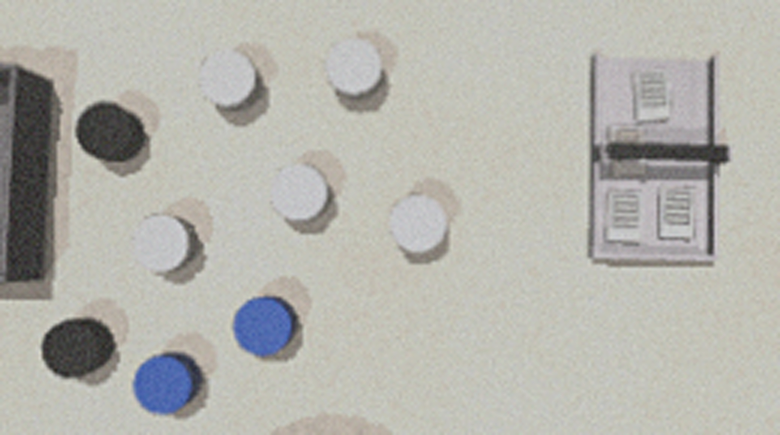

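The crop shows five white-lid jars at (228,78), (355,67), (300,192), (418,223) and (163,243), plus two black and two blue look-alikes. The tray holds at least 4 cassettes, one of them under the handle. I need to check which tray end is open, because the rest appears to fall away from the robot.

Run:
```python
from h import *
d=load('top0');W=cloud(d);Z=W[...,2]
b=W[185:290,325:395].reshape(-1,3)
for x in np.arange(.37,.56,.004):
    q=b[(abs(b[:,0]-x)<.002)&(abs(b[:,1]+.18)<.035)]
    print(round(x,3),len(q),np.nanmean(q[:,2]).round(4) if len(q) else '',np.nanmax(q[:,2]).round(4) if len(q) else '',end=' | ')
print()
# rest fit
q=W[185:280,405:485].reshape(-1,3);q=q[(q[:,2]>.026)&(q[:,0]>.39)&(q[:,0]<.535)]
A=np.c_[q[:,:2],np.ones(len(q))]
for _ in range(5):
    p=np.linalg.lstsq(A,q[:,2],rcond=None)[0];k=abs(A@p-q[:,2])<.003;A,q=A[k],q[k]
print(p,len(q)); z=W[...,2];M=np.zeros_like(z,bool);M[185:280,400:490]=1
res=abs(z-(W[...,:2]@p[:2]+p[2]))<.003
g=W[M&res&(z>.015)];r=cv2.minAreaRect((g[:,:2]*1000).astype(np.float32));print(r,cv2.boxPoints(r))
s=W[M&(z-(W[...,:2]@p[:2]+p[2])>.006)&(W[...,0]>.5)&(z<.06)];print('stop',len(s),s.min(0),s.max(0)) if len(s) else 0
r=cv2.minAreaRect((s[:,:2]*1000).astype(np.float32));print(r)
```

```text
0.37 47 0.0001 0.0037 | 0.374 57 -0.0 0.0038 | 0.378 46 0.0004 0.004 | 0.382 45 0.0017 0.0269 | 0.386 59 0.0228 0.0337 | 0.39 47 0.0059 0.0348 | 0.394 45 0.0039 0.0091 | 0.398 53 0.006 0.018 | 0.402 54 0.011 0.0187 | 0.406 45 0.013 0.019 | 0.41 44 0.012 0.0183 | 0.414 55 0.0125 0.0177 | 0.418 40 0.0124 0.0179 | 0.422 48 0.0118 0.018 | 0.426 52 0.0122 0.0187 | 0.43 49 0.0126 0.0183 | 0.434 45 0.0128 0.0195 | 0.438 51 0.0106 0.018 | 0.442 45 0.0061 0.0165 | 0.446 45 0.0043 0.0081 | 0.45 55 0.0064 0.0156 | 0.454 56 0.0087 0.0169 | 0.458 53 0.0333 0.0778 | 0.462 106 0.0432 0.0811 | 0.466 59 0.0766 0.0811 | 0.47 38 0.0763 0.0802 | 0.474 1 0.0745 0.0745 | 0.478 44 0.0079 0.0188 | 0.482 40 0.01 0.0198 | 0.486 47 0.0077 0.0168 | 0.49 46 0.0069 0.0163 | 0.494 51 0.0063 0.0177 | 0.498 50 0.0078 0.0176 | 0.502 46 0.009 0.0177 | 0.506 51 0.0089 0.0184 | 0.51 46 0.008 0.0202 | 0.514 48 0.0091 0.0189 | 0.518 50 0.0098 0.0193 | 0.522 41 0.0066 0.0184 | 0.526 50 0.0093 0.0167 | 0.53 50 0.0091 0.0193 | 0.534 45 0.0072 0.0159 | 0.538 41 0.0045 0.0101 | 0.542 46 0.0046 0.0076 | 0.546 42 0.0026 0.0068 | 0.55 44 0.0009 0.0055 | 0.554 54 0.0008 0.0064 | 0.558 34 0.0009 0.005 | 
[-0.3942701  -0.0078815   0.23888554] 3002
((471.66412353515625, -381.4655456542969), (177.70738220214844, 132.3248291015625), 0.6574696898460388) [[ 382.0571  -316.32706]
 [ 383.57547 -448.64316]
 [ 561.2711  -446.60403]
 [ 559.7528  -314.28793]]
stop 227 [ 0.55197743 -0.44493362  0.02792079] [ 0.56481376 -0.31511763  0.03765419]
((558.5625610351562, -380.00897216796875), (129.79953002929688, 12.787848472595215), 89.73570251464844)
```

Back wall at x≈0.386, so the open end points away from the robot, and the rest falls that way too. I'll cross over to the tray with the tool y axis along the tray's length.

```bash
for i in 1 2 3 4 5 6 7; do python3 -m pendant '[[[0.09,0.12,0],[0,0,0]],[[0.18,0.23,0],[0,0,0]],[[0.27,0.35,0],[0,0,0]],[[0.36,0.47,0],[0,0,0]],[[0.44,0.59,0],[0,0,0]],[[0.53,0.7,0],[0,0,0]],[[0.62,0.82,0],[0,0,0]],[[0.71,0.94,0],[0,0,0]]]' 1; python3 -c "
from plant import *;s=state();print('J',*s['joint_positions'],*s['eef_pos'],*s['tcp_rot'])">>log.txt; done
for i in 1 2; do python3 -m pendant '[[[0,0,0],[0,0,0.04]],[[0,0,0.05],[0,0,0.08]],[[0,0,0.1],[0,0,0.12]],[[0,0,0.15],[0,0,0.16]],[[0,0,0.2],[0,0,0.2]],[[0,0,0.25],[0,0,0.24]],[[0,0,0.3],[0,0,0.28]],[[0,0,0.3],[0,0,0.313]]]' 1; python3 -c "
from plant import *;s=state();print('J',*s['joint_positions'],*s['eef_pos'],*s['tcp_rot'])">>log.txt; done; cat log.txt
cat > fk.py <<'E'
import numpy as np
from scipy.optimize import least_squares
from scipy.spatial.transform import Rotation as Rn
def fk(q,p):
    h,a1,a2,a3,d4,d5,L,b1=p
    A=Rn.from_euler('z',q[0]);B=A*Rn.from_euler('y',q[1]);C=B*Rn.from_euler('y',-q[2])*Rn.from_euler('x',q[3]*SG[0])
    D=C*Rn.from_euler('y',-q[4]);E=D*Rn.from_euler('x',q[5]*SG[1])
    P=np.array([0,0,h])+A.apply([a1,b1,0])+B.apply([0,0,a2])+(B*Rn.from_euler('y',-q[2])).apply([d4,0,a3])+C.apply([0,d5,0])+E.apply([L,0,0])
    return P,E
SG=[-1,1]
E
python3 - <<'E'
from fk import *; import fk as F
D=np.array([l.split()[1:] for l in open('log.txt')],float)
D0=np.r_[1.52163707,.3855275,.00664,-.000484,-1.19395,-.25858,.18914,.5951,.23025,.001039,.98817,-.15335,-.000117]
D=np.vstack([D0,D])
for s in([1,1],[1,-1],[-1,1],[-1,-1]):
    F.SG=s
    r=least_squares(lambda p:np.ravel([fk(d[:6],p)[0]-d[6:9] for d in D]),[.2,0,.4,0,.4,-.15,.2,0])
    M=[(fk(d[:6],r.x)[1].inv()*Rn.from_quat(d[[10,11,12,9]])).as_matrix().round(2).tolist() for d in (D[0],D[-1])]
    print(s,r.cost,r.x.round(4),M)
E
```

```text
time: 0.77
eef_pos: [0.2287, 0.4834, 0.2309]
tcp_rot: [0.0, 0.988, -0.153, -0.0]
contact_force: [0.7, 0.7, -0.5]
grip_width: 0.0849
finger_force: 0.0
time: 1.43
eef_pos: [0.2681, 0.3721, 0.2314]
tcp_rot: [-0.0, 0.988, -0.153, 0.0]
contact_force: [0.5, -0.6, -0.5]
grip_width: 0.0852
finger_force: 0.0
time: 2.1
eef_pos: [0.3072, 0.2609, 0.2313]
tcp_rot: [-0.0, 0.988, -0.153, 0.0]
contact_force: [-0.3, -1.1, -0.1]
grip_width: 0.0852
finger_force: 0.0
time: 2.77
eef_pos: [0.3462, 0.1498, 0.2314]
tcp_rot: [-0.0, 0.988, -0.153, 0.0]
contact_force: [0.6, -0.4, 0.3]
grip_width: 0.0854
finger_force: 0.0
time: 3.43
eef_pos: [0.3852, 0.0388, 0.2314]
tcp_rot: [-0.0, 0.988, -0.153, 0.0]
contact_force: [0.8, 0.3, 0.8]
grip_width: 0.0854
finger_force: 0.0
time: 4.1
eef_pos: [0.4242, -0.0723, 0.2314]
tcp_rot: [-0.0, 0.988, -0.153, 0.0]
contact_force: [0.2, 0.2, -0.3]
grip_width: 0.0854
finger_force: 0.0
time: 4.77
eef_pos: [0.4632, -0.1833, 0.2313]
tcp_rot: [-0.0, 0.988, -0.153, -0.0]
contact_force: [0.7, 0.8, 0.9]
grip_width: 0.0853
finger_force: 0.0
time: 5.43
eef_pos: [0.4624, -0.1825, 0.2002]
tc
[... 2893 characters left out ...]
 0.0], [-0.01, -1.0, 0.0]]]
[1, -1] 4.815860786963911e-08 [ 5.670e-02  1.000e-04  5.642e-01 -7.000e-04  4.221e-01  2.804e-01
  1.924e-01 -4.401e-01] [[[0.0, -0.0, 1.0], [-1.0, 0.0, 0.0], [-0.0, -1.0, -0.0]], [[0.0, -0.0, 1.0], [-1.0, 0.0, 0.0], [-0.0, -1.0, -0.0]]]
[-1, 1] 5.11788271092932e-12 [ 0.1609 -0.      0.5649  0.      0.4218 -0.157   0.298  -0.0028] [[[-0.0, -0.0, 1.0], [-0.87, 0.49, 0.0], [-0.49, -0.87, -0.0]], [[0.0, -0.0, 1.0], [-1.0, 0.01, 0.0], [-0.01, -1.0, -0.0]]]
[-1, -1] 5.117882745040502e-12 [ 0.1609 -0.      0.5649  0.      0.4218 -0.157   0.298  -0.0028] [[[-0.0, -0.0, 1.0], [-1.0, -0.0, -0.0], [0.0, -1.0, -0.0]], [[0.0, -0.0, 1.0], [-1.0, -0.0, 0.0], [0.0, -1.0, -0.0]]]
```

```bash
sed -i 's/^SG=.*/SG=[-1,-1]/' fk.py
cat >> fk.py <<'E'
PR=[.1609,0,.5649,0,.4218,-.16,.298,0]
T0=Rn.from_matrix([[0,0,1],[-1,0,0],[0,-1,0]])
LO=np.array([-3.14,-1.21,-1.07,-3.16,-2.99,-3.1]);HI=np.array([3.14,2.06,1.41,2.05,-.16,3.1])
def ik(P,R,q0):
    def f(q):
        p,E=fk(q,PR);return np.r_[(p-P)*5,((E*T0).inv()*R).as_rotvec()]
    r=least_squares(f,np.clip(q0,LO+1e-3,HI-1e-3),bounds=(LO,HI));return r.x,np.linalg.norm(r.fun)
def tooldown(xaz,tilt=0):  # tool x azimuth deg; tilt deg: turn about tool x
    a=np.deg2rad(xaz)
    return Rn.from_matrix(np.c_[[np.cos(a),np.sin(a),0],[np.sin(a),-np.cos(a),0],[0,0,-1]])*Rn.from_euler('x',tilt,degrees=True)
E
python3 - <<'E'
from h import *
from fk import *
s=state();print(fk(s['joint_positions'],PR)[0],s['eef_pos'])
d=shot('wrist','w1');W=cloud(d);Z=W[...,2]
b=W[(Z>.07)&(Z<.085)&(W[...,0]>.3)&(abs(W[...,1]+.18)<.09)&(abs(W[...,0]-.465)<.06)]
r=cv2.minAreaRect((b[:,:2]*1000).astype(np.float32));print(len(b),r,b[:,2].mean())
# pour IK: nose azimuth options; tool x az = nose-90, tilt sign test
bin=np.array([.4585,.380])
for nose in (40,0,-20,-50,-90,20,60,90,130):
  q=None
  for sg in (1,-1):
    R=tooldown(nose-90,sg*70);tz=R.apply([0,0,1]);n=np.array([np.cos(np.deg2rad(nose)),np.sin(np.deg2rad(nose))])
    if tz[:2]@n>0: continue   # tool tips away from nose direction
    hold=np.r_[bin+.038*n,.235]; tcp=hold+.019*tz
    q=[.9,.2,-.3,0,-1,-1]
    for t in range(0,75,10):
        Rt=tooldown(nose-90,sg*t); q,e=ik(hold+.019*Rt.apply([0,0,1]),Rt,q)
        if t in(0,): print('   down',q.round(2),round(e,4))
    print(nose,sg,q.round(2),round(e,4))
E
```

```text
[ 0.46237952 -0.18267576  0.17026611] [ 0.46239    -0.18247613  0.17026617]
1858 ((462.78045654296875, -179.14276123046875), (97.99201202392578, 11.87667465209961), 87.43316650390625) 0.07499620435111186
   down [ 0.95  0.41  0.01  0.   -1.17 -0.25] 0.0
40 -1 [ 0.87  1.01  0.81 -0.29 -2.56 -0.3 ] 0.0
   down [ 0.91  0.4  -0.01  0.   -1.16 -0.91] 0.0
0 -1 [ 0.59  0.9   0.75 -0.86 -2.38 -0.92] 0.0
   down [ 0.9   0.38 -0.04  0.   -1.15 -1.25] 0.0
-20 -1 [ 0.47  0.8   0.57 -0.96 -2.15 -1.02] 0.0
   down [ 0.9   0.35 -0.09  0.   -1.14 -1.77] 0.0
-50 -1 [ 0.33  0.62  0.23 -1.1  -1.75 -1.08] 0.0
   down [ 0.92  0.31 -0.15 -0.   -1.12 -2.5 ] 0.0
-90 -1 [ 0.23  0.35 -0.22 -1.39 -1.19 -1.08] 0.0
   down [ 0.93  0.41  0.    0.   -1.17 -0.58] 0.0
20 -1 [ 0.72  0.98  0.86 -0.66 -2.55 -0.7 ] 0.0
   down [ 0.97  0.41  0.   -0.   -1.17  0.08] 0.0
60 -1 [ 0.99  0.99  0.61  0.08 -2.42  0.08] 0.0
   down [ 1.    0.39 -0.03  0.   -1.16  0.57] 0.0
90 -1 [ 1.15  0.86  0.22  0.45 -2.07  0.38] 0.0
   down [ 1.03  0.35 -0.09  0.   -1.13  1.24] 0.0
130 -1 [ 1.32  0.62 -0.39  0.87 -1.57  0.45] 0.0
```

View pics/w1.png

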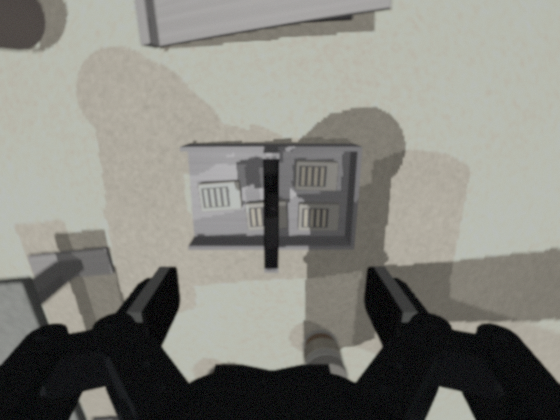

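The wrist view shows the tray with its handle bar at (270,205), the open end at left (188,195), and cassettes at (215,195), (262,215), (317,175) and (318,217). Grasp the handle, then lift.

```bash
python3 -m pendant '[[[-0.03,-0.02,0.1],[0,0,-0.004]],[[-0.03,-0.02,0.2],[0,0,-0.004]],[[-0.03,-0.02,0.3],[0,0,-0.004]],[[-0.03,-0.02,0.4],[0,0,-0.004]],[[-0.03,-0.02,0.5],[0,0,-0.004]],[[-0.03,-0.02,0.6],[0,0,-0.004]],[[-0.03,-0.02,0.7],[0,0,-0.004]],[[-0.03,-0.02,0.8],[0,0,-0.004]]]' 1
python3 -m pendant '[[[0,0,0.1],[0,0,0]],[[0,0,0.2],[0,0,0]],[[0,0,0.3],[0,0,0]],[[0,0,0.39],[0,0,0]],[[0,0,0.39],[0,0,0]],[[0,0,0.39],[0,0,0]],[[0,0,0.39],[0,0,0]],[[0,0,0.39],[0,0,0]]]' 1
for i in 1 2; do python3 -m pendant '[[[0,0,0],[0,0,0]],[[0,0,0],[0,0,0]],[[0,0,0],[0,0,0]],[[0,0,0],[0,0,0]],[[0,0,0],[0,0,0]],[[0,0,0],[0,0,0]],[[0,0,0],[0,0,0]],[[0,0,0],[0,0,0]]]' 0; done
```

```text
time: 6.82
eef_pos: [0.4655, -0.1792, 0.0904]
tcp_rot: [-0.0, -0.694, 0.72, 0.0]
contact_force: [-1.1, 0.3, -0.1]
grip_width: 0.0852
finger_force: 0.0
time: 7.48
eef_pos: [0.4663, -0.1792, 0.0529]
tcp_rot: [0.0, -0.693, 0.721, -0.001]
contact_force: [0.4, 0.2, 0.1]
grip_width: 0.085
finger_force: 0.0
time: 8.15
eef_pos: [0.4654, -0.1791, 0.0524]
tcp_rot: [-0.0, -0.693, 0.721, 0.0]
contact_force: [-1.8, 0.3, 2.2]
grip_width: 0.0114
finger_force: 59.2
time: 8.82
eef_pos: [0.4654, -0.1791, 0.0524]
tcp_rot: [-0.0, -0.693, 0.721, 0.0]
contact_force: [-2.2, 0.1, 5.9]
grip_width: 0.0106
finger_force: 59.5
```

```bash
for i in 1 2; do python3 -m pendant '[[[0,0,-0.06],[0,0,0]],[[0,0,-0.18],[0,0,0]],[[0,0,-0.32],[0,0,0]],[[0,0,-0.48],[0,0,0]],[[0,0,-0.64],[0,0,0]],[[0,0,-0.8],[0,0,0]],[[0,0,-0.9],[0,0,0]],[[0,0,-0.95],[0,0,0]]]' 0; done
for i in 1 2 3 4 5 6 7; do python3 -m pendant '[[[-0.11,0.02,0],[0,0,0]],[[-0.22,0.04,0],[0,0,0]],[[-0.34,0.06,0],[0,0,0]],[[-0.45,0.08,0],[0,0,0]],[[-0.56,0.1,0],[0,0,0]],[[-0.68,0.12,0],[0,0,0]],[[-0.79,0.13,0],[0,0,0]],[[-0.9,0.14,0],[0,0,0]]]' 0 | grep -E 'time|eef|grip_w'; done
for i in 1 2; do python3 -m pendant '[[[0,0,0],[0,0,0.02]],[[0,0,0],[0,0,0.05]],[[0,0,0],[0,0,0.08]],[[0,0,0],[0,0,0.11]],[[0,0,0],[0,0,0.14]],[[0,0,0],[0,0,0.17]],[[0,0,0],[0,0,0.2]],[[0,0,0],[0,0,0.209]]]' 0; done
python3 - <<'E'
from h import *
s=state();print(s['joint_positions'])
shot('wrist','w2')
E
```

```text
time: 9.48
eef_pos: [0.4667, -0.1791, 0.1485]
tcp_rot: [0.001, -0.693, 0.721, -0.001]
contact_force: [0.5, 0.4, -3.7]
grip_width: 0.0107
finger_force: 58.6
time: 10.15
eef_pos: [0.4662, -0.1791, 0.2431]
tcp_rot: [0.001, -0.693, 0.721, -0.001]
contact_force: [-0.2, -0.3, -4.1]
grip_width: 0.0106
finger_force: 58.6
time: 10.82
eef_pos: [0.4547, -0.0873, 0.2418]
grip_width: 0.0109
time: 11.48
eef_pos: [0.4442, 0.0031, 0.2419]
grip_width: 0.0112
time: 12.15
eef_pos: [0.4339, 0.0934, 0.242]
grip_width: 0.0107
time: 12.82
eef_pos: [0.424, 0.1839, 0.2423]
grip_width: 0.0108
time: 13.48
eef_pos: [0.4136, 0.2745, 0.2423]
grip_width: 0.0105
time: 14.15
eef_pos: [0.4031, 0.365, 0.2423]
grip_width: 0.0107
time: 14.82
eef_pos: [0.3927, 0.4554, 0.2422]
grip_width: 0.0106
time: 15.48
eef_pos: [0.3929, 0.4548, 0.2423]
tcp_rot: [-0.0, -0.519, 0.855, -0.0]
contact_force: [0.4, 0.3, -4.3]
grip_width: 0.0107
finger_force: 58.6
time: 16.15
eef_pos: [0.3929, 0.4546, 0.2422]
tcp_rot: [-0.0, -0.321, 0.947, -0.0]
contact_force: [0.1, 0.8, -3.1]
grip_width: 0.0106
finger_force: 58.6
[ 1.12731951e+00  3.36451086e-01 -3.70105546e-02  5.51299819e-06
 -1.19749985e+00 -2.04354831e+00]
```

View pics/w2.png

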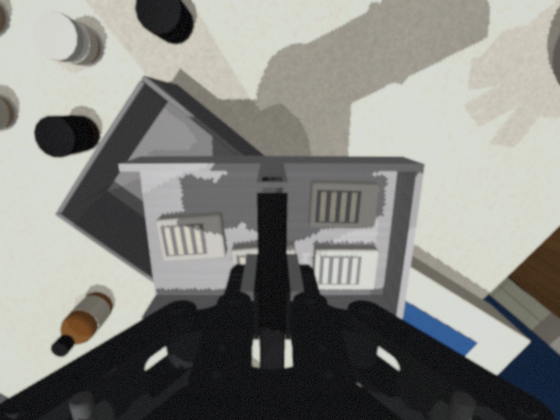

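The wrist view shows the tray in the grip with its nose at the left edge (145,230) over the bin mouth, and the cassettes still in place. Next, work out the tipping shifts.

Run:
```python
from h import *
from fk import *
xaz=-142.6;a=np.deg2rad(xaz+90);n=np.array([np.cos(a),np.sin(a)]);b=np.array([.4585,.380])
def pose(t,z,off):
    r=np.deg2rad(t);f=off-(.08*np.cos(r)-.07*np.sin(r));R=tooldown(xaz,-t)
    return np.r_[b+f*n,z]+.019*R.apply([0,0,1]),R
q=state()['joint_positions'];p0=np.array([.3929,.4546,.2422]);R0=tooldown(xaz)
for t,z,off in((25,.235,-.02),(50,.225,-.02),(74,.213,-.015),(88,.225,-.01)):
    p,R=pose(t,z,off);d=R0.inv().apply(p-p0)*10;rv=(R0.inv()*R).as_rotvec()/np.deg2rad(120)
    q,e=ik(p,R,q);print(t,d.round(3),rv.round(3),q.round(2),round(e,4),p.round(3));p0,R0=p,R
```

```text
25 [-0.068 -0.282  0.244] [-0.208 -0.    -0.   ] [ 0.84  0.36  0.04 -0.46 -1.2  -1.6 ] 0.0 [0.415 0.436 0.218]
50 [ 0.    -0.371 -0.118] [-0.208 -0.     0.   ] [ 0.54  0.47  0.12 -0.88 -1.43 -1.23] 0.0 [0.439 0.406 0.213]
74 [-0.    -0.323 -0.307] [-0.2  0.   0. ] [ 0.32  0.65  0.18 -1.17 -1.73 -1.02] 0.0 [0.466 0.37  0.208]
88 [ 0.     0.087 -0.298] [-0.117 -0.    -0.   ] [ 0.23  0.74  0.22 -1.32 -1.92 -1.  ] 0.0 [0.482 0.35  0.224]
```

```bash
python3 -m pendant '[[[-0.01,-0.04,0.03],[-0.026,0,0]],[[-0.02,-0.07,0.06],[-0.052,0,0]],[[-0.03,-0.11,0.09],[-0.078,0,0]],[[-0.03,-0.14,0.12],[-0.104,0,0]],[[-0.04,-0.18,0.15],[-0.13,0,0]],[[-0.05,-0.21,0.18],[-0.156,0,0]],[[-0.06,-0.25,0.21],[-0.182,0,0]],[[-0.07,-0.28,0.24],[-0.208,0,0]]]' 0
python3 -m pendant '[[[0,-0.05,-0.01],[-0.026,0,0]],[[0,-0.09,-0.03],[-0.052,0,0]],[[0,-0.14,-0.04],[-0.078,0,0]],[[0,-0.19,-0.06],[-0.104,0,0]],[[0,-0.23,-0.07],[-0.13,0,0]],[[0,-0.28,-0.09],[-0.156,0,0]],[[0,-0.33,-0.1],[-0.182,0,0]],[[0,-0.37,-0.12],[-0.208,0,0]]]' 0
python3 -m pendant '[[[0,-0.04,-0.04],[-0.025,0,0]],[[0,-0.08,-0.08],[-0.05,0,0]],[[0,-0.12,-0.12],[-0.075,0,0]],[[0,-0.16,-0.15],[-0.1,0,0]],[[0,-0.2,-0.19],[-0.125,0,0]],[[0,-0.24,-0.23],[-0.15,0,0]],[[0,-0.28,-0.27],[-0.175,0,0]],[[0,-0.32,-0.31],[-0.2,0,0]]]' 0
python3 -m pendant '[[[0,0,0],[0,0,0]],[[0,0,0],[0,0,0]],[[0,0,0],[0,0,0]],[[0,0,0],[0,0,0]],[[0,0,0],[0,0,0]],[[0,0,0],[0,0,0]],[[0,0,0],[0,0,0]],[[0,0,0],[0,0,0]]]' 0
python3 - <<'E'
from h import *
a=shot('scene','s2')['pixels'];b=shot('wrist','w3')['pixels']
c=np.hstack([cv2.resize(a[60:270,230:430],(400,420)),cv2.resize(b,(400,420))])
cv2.imwrite('pics/c3.png',cv2.convertScaleAbs(c[...,::-1],alpha=1.4))
E
```

```text
time: 16.87
eef_pos: [0.416, 0.4362, 0.2185]
tcp_rot: [-0.069, -0.316, 0.924, 0.206]
contact_force: [1.0, -0.4, -3.4]
grip_width: 0.0109
finger_force: 58.7
time: 17.53
eef_pos: [0.44, 0.4052, 0.2135]
tcp_rot: [-0.135, -0.293, 0.858, 0.4]
contact_force: [-0.5, 0.6, -2.7]
grip_width: 0.0106
finger_force: 58.8
time: 18.2
eef_pos: [0.4672, 0.3699, 0.2086]
tcp_rot: [-0.192, -0.258, 0.756, 0.569]
contact_force: [-0.1, -0.6, -2.7]
grip_width: 0.0108
finger_force: 59.0
time: 18.87
eef_pos: [0.4658, 0.3708, 0.2094]
tcp_rot: [-0.193, -0.258, 0.756, 0.569]
contact_force: [-0.4, 0.3, -3.2]
grip_width: 0.0111
finger_force: 59.0
```

View pics/c3.png

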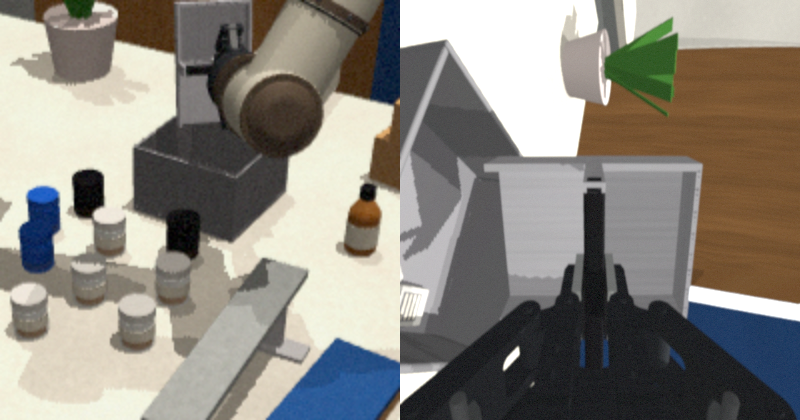

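The scene crop on the left shows the tray steep over the bin at (215,65). In the wrist view on the right the tray floor looks clear and one cassette is in the bin at (410,300). Tip a bit further with a pause to be sure, then untilt.

```bash
python3 -m pendant '[[[0,0.02,-0.06],[-0.03,0,0]],[[0,0.04,-0.15],[-0.07,0,0]],[[0,0.09,-0.3],[-0.117,0,0]],[[0,0.09,-0.3],[-0.117,0,0]],[[0,0.09,-0.3],[-0.117,0,0]],[[0,0.09,-0.3],[-0.117,0,0]],[[0,0.09,-0.3],[-0.117,0,0]],[[0,0.09,-0.3],[-0.117,0,0]]]' 0
python3 - <<'E'
from h import *
from fk import *
s=state();print(s['contact_force'])
d=shot('wrist','w4');W=cloud(d);
q=s['joint_positions'];p0=s['eef_pos'];R0=Rn.from_quat(s['tcp_rot'][[1,2,3,0]])
h=p0-.019*R0.apply([0,0,1]);print(p0,h)
n=np.array([np.cos(np.deg2rad(-52.6)),np.sin(np.deg2rad(-52.6)),0])
for t,k in((44,1),(0,2)):
    R=tooldown(-142.6,-t);hh=h-n*.03*k;hh[2]=.245;p=hh+.019*R.apply([0,0,1])
    d=R0.inv().apply(p-p0)*10;rv=(R0.inv()*R).as_rotvec()/np.deg2rad(120)
    q,e=ik(p,R,q);print(t,d.round(3),rv.round(3),q.round(2),round(e,4),p);p0,R0=p,R
E
```

```text
time: 19.63
eef_pos: [0.4816, 0.3504, 0.2269]
tcp_rot: [-0.223, -0.233, 0.681, 0.657]
contact_force: [-0.1, 0.3, -3.1]
grip_width: 0.0107
finger_force: 59.2
[-0.09017516  0.29328014 -3.08259765]
[0.48164756 0.35038876 0.22689596] [0.49324031 0.33535162 0.2275977 ]
44 [-0.002  0.053  0.24 ] [ 0.366 -0.001  0.002] [ 0.52  0.44  0.16 -0.77 -1.46 -1.28] 0.0 [0.46700258 0.36966914 0.23133254]
0 [0.    0.084 0.155] [ 0.367 -0.     0.   ] [ 0.97  0.34 -0.07 -0.   -1.16 -1.89] 0.0 [0.45679776 0.38301649 0.226     ]
```

```bash
python3 -m pendant '[[[0,0.01,0.03],[0.046,0,0]],[[0,0.01,0.06],[0.092,0,0]],[[0,0.02,0.09],[0.138,0,0]],[[0,0.03,0.12],[0.184,0,0]],[[0,0.03,0.15],[0.23,0,0]],[[0,0.04,0.18],[0.276,0,0]],[[0,0.05,0.21],[0.322,0,0]],[[0,0.05,0.24],[0.366,0,0]]]' 0
python3 -m pendant '[[[0,0.01,0.02],[0.046,0,0]],[[0,0.02,0.04],[0.092,0,0]],[[0,0.03,0.06],[0.138,0,0]],[[0,0.04,0.08],[0.184,0,0]],[[0,0.05,0.1],[0.23,0,0]],[[0,0.06,0.12],[0.276,0,0]],[[0,0.07,0.14],[0.322,0,0]],[[0,0.08,0.155],[0.367,0,0]]]' 0
for i in 1 2; do python3 -m pendant '[[[0,0,0],[0,0,-0.028]],[[0,0,0],[0,0,-0.056]],[[0,0,0],[0,0,-0.084]],[[0,0,0],[0,0,-0.112]],[[0,0,0],[0,0,-0.14]],[[0,0,0],[0,0,-0.168]],[[0,0,0],[0,0,-0.196]],[[0,0,0],[0,0,-0.222]]]' 0; done
for i in 1 2 3 4 5 6 7 8; do python3 -m pendant '[[[0.12,-0.01,0],[0,0,0]],[[0.24,-0.01,0],[0,0,0]],[[0.36,-0.02,0],[0,0,0]],[[0.48,-0.03,0],[0,0,0]],[[0.6,-0.03,0],[0,0,0]],[[0.72,-0.04,0],[0,0,0]],[[0.84,-0.04,0],[0,0,0]],[[0.955,-0.05,0],[0,0,0]]]' 0 | grep -E 'time|eef'; done
python3 - <<'E'
from h import *
print(state())
a=shot('top','t2')['pixels'];b=shot('wrist','w5')['pixels']
c=np.hstack([cv2.resize(a[170:310,50:190],(420,420),interpolation=cv2.INTER_CUBIC),cv2.resize(b,(380,420))])
cv2.imwrite('pics/c4.png',cv2.convertScaleAbs(c[...,::-1],alpha=1.4))
E
```

```text
time: 20.35
eef_pos: [0.4669, 0.3693, 0.232]
tcp_rot: [-0.119, -0.3, 0.878, 0.353]
contact_force: [0.1, 1.1, -2.1]
grip_width: 0.0107
finger_force: 59.0
time: 21.02
eef_pos: [0.4556, 0.3825, 0.2257]
tcp_rot: [0.001, -0.322, 0.947, -0.001]
contact_force: [0.1, 0.2, -3.3]
grip_width: 0.0108
finger_force: 58.9
time: 21.68
eef_pos: [0.4557, 0.3819, 0.2247]
tcp_rot: [-0.001, -0.533, 0.846, 0.001]
contact_force: [-0.0, 0.8, -3.0]
grip_width: 0.011
finger_force: 58.9
time: 22.35
eef_pos: [0.4557, 0.3819, 0.2247]
tcp_rot: [0.001, 0.713, -0.701, -0.001]
contact_force: [-0.6, 0.3, -1.4]
grip_width: 0.0109
finger_force: 58.9
time: 23.02
eef_pos: [0.4636, 0.285, 0.2247]
time: 23.68
eef_pos: [0.47, 0.1899, 0.2246]
time: 24.35
eef_pos: [0.4764, 0.0945, 0.2246]
time: 25.02
eef_pos: [0.4828, -0.0009, 0.2246]
time: 25.68
eef_pos: [0.4891, -0.0963, 0.2246]
time: 26.35
eef_pos: [0.4956, -0.1918, 0.2245]
time: 27.02
eef_pos: [0.502, -0.2872, 0.2245]
time: 27.68
eef_pos: [0.5084, -0.3826, 0.2245]
{'time': 27.6833, 'joint_positions': array([-3.91235045e-01,  4.08515959e-01,  2.76449310e-02,  6.33713329e-06,
       -1.19013442e+00,  4.05815781e-01]), 'joint_vel': array([-0.19814331,  0.15822498,  0.25113016,  0.00058345, -0.08709705,
        0.19659289]), 'joint_torque': array([ 6.02872185e-01, -4.26110244e+01,  1.93797201e+01,  4.57955852e+00,
        4.04906482e-02, -1.22223417e-01]), 'eef_pos': array([ 0.508441  , -0.38259512,  0.22452071]), 'tcp_rot': array([ 4.21735547e-05,  7.12243836e-01, -7.01932124e-01, -9.57211262e-05]), 'contact_force': array([ 0.49344905, -0.56888423, -3.00703331]), 'wrist_torque': array([-0.01200243,  0.00248775, -0.01963292]), 'finger_force': 58.90785098075867, 'grip_width': 0.010594308105193406}
```

View pics/c4.png

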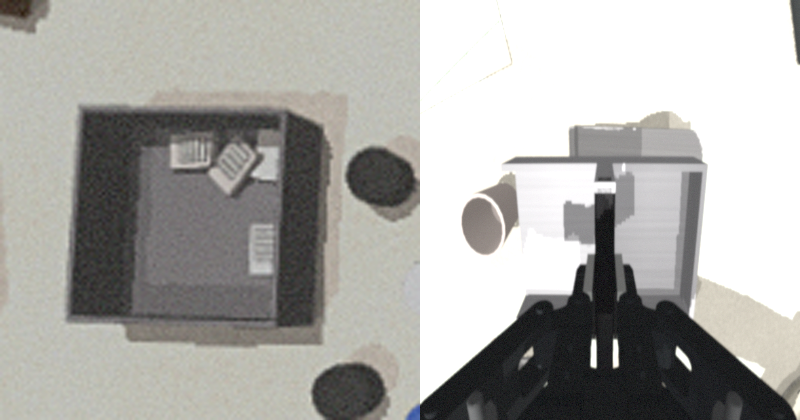

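The left crop shows four cassettes lying in the bin at (190,150), (235,165), (270,160) and (262,250). The right view shows the tray empty. Work out the park.

Run:
```python
from h import *
from fk import *
yaw=.5;B=Rn.from_euler('z',yaw,degrees=True)*Rn.from_euler('y',.38)
o=np.array([.473,-.381,.055]);s=state()
q=s['joint_positions'];p0=s['eef_pos'];R0=Rn.from_quat(s['tcp_rot'][[1,2,3,0]])
R=tooldown(yaw-90,-np.rad2deg(.38))
for dx,dz in((-.008,.05),(-.008,.005),(-.008,.000),(0,0)):
    h=o+B.apply([.005+dx,0,.0714+dz]);p=h+.019*R.apply([0,0,1])
    d=R0.inv().apply(p-p0)*10;rv=(R0.inv()*R).as_rotvec()/np.deg2rad(120)
    q,e=ik(p,R,q);print(p.round(4),d.round(3),rv.round(4),q.round(2),round(e,4));p0,R0=p,R
print(R.apply([0,0,1]),B.as_matrix()[:,2])
```

```text
[ 0.5082 -0.3807  0.1512] [-0.026  0.003  0.73 ] [-0.1814 -0.0005  0.002 ] [-0.33  0.63  0.11  0.13 -1.42  0.3 ] 0.0
[ 0.4915 -0.3808  0.1094] [-0.    0.    0.45] [0. 0. 0.] [-0.34  0.64  0.02  0.13 -1.31  0.29] 0.0
[ 0.4896 -0.3809  0.1048] [0.   0.   0.05] [0. 0. 0.] [-0.34  0.64  0.01  0.13 -1.3   0.29] 0.0
[ 0.4971 -0.3808  0.1018] [-0.   -0.08  0.  ] [0. 0. 0.] [-0.34  0.66  0.03  0.13 -1.31  0.29] 0.0
[-0.37090635 -0.00323685 -0.92866464] [0.37090635 0.00323685 0.92866464]
```

```bash
python3 -m pendant '[[[0,0,0.05],[-0.025,0,0]],[[0,0,0.12],[-0.05,0,0]],[[-0.01,0,0.2],[-0.08,0,0.001]],[[-0.01,0,0.3],[-0.11,0,0.001]],[[-0.02,0,0.4],[-0.14,0,0.002]],[[-0.02,0,0.52],[-0.165,0,0.002]],[[-0.026,0,0.64],[-0.181,0,0.002]],[[-0.026,0,0.73],[-0.181,0,0.002]]]' 0
python3 -m pendant '[[[0,0,0.08],[0,0,0]],[[0,0,0.16],[0,0,0]],[[0,0,0.24],[0,0,0]],[[0,0,0.32],[0,0,0]],[[0,0,0.38],[0,0,0]],[[0,0,0.42],[0,0,0]],[[0,0,0.45],[0,0,0]],[[0,0,0.45],[0,0,0]]]' 0
python3 -m pendant '[[[0,0,0.01],[0,0,0]],[[0,0,0.02],[0,0,0]],[[0,0,0.03],[0,0,0]],[[0,0,0.03],[0,0,0]],[[0,0,0.03],[0,0,0]],[[0,0,0.03],[0,0,0]],[[0,0,0.03],[0,0,0]],[[0,0,0.03],[0,0,0]]]' 0
python3 - <<'E'
from h import *
from fk import *
s=state();print(s['eef_pos'],s['contact_force'],s['wrist_torque'])
b=shot('wrist','w6')
a=shot('scene','s3')['pixels']
cv2.imwrite('pics/c5.png',cv2.convertScaleAbs(cv2.resize(a[220:400,40:240],(760,600),interpolation=cv2.INTER_CUBIC)[...,::-1],alpha=1.4))
E
```

```text
time: 28.45
eef_pos: [0.5091, -0.378, 0.1487]
tcp_rot: [0.135, 0.698, -0.69, -0.134]
contact_force: [0.5, 0.2, -3.6]
grip_width: 0.0107
finger_force: 58.9
time: 29.12
eef_pos: [0.4914, -0.3789, 0.1094]
tcp_rot: [0.134, 0.698, -0.691, -0.133]
contact_force: [0.6, -0.4, -2.5]
grip_width: 0.0108
finger_force: 58.9
time: 29.78
eef_pos: [0.4908, -0.379, 0.107]
tcp_rot: [0.134, 0.698, -0.691, -0.132]
contact_force: [-0.5, -0.2, -2.2]
grip_width: 0.0107
finger_force: 59.0
[ 0.49079997 -0.37897334  0.10703762] [-0.54863451 -0.16274516 -2.16934028] [ 0.01109577 -1.070832   -0.01130646]
```

View pics/c5.png

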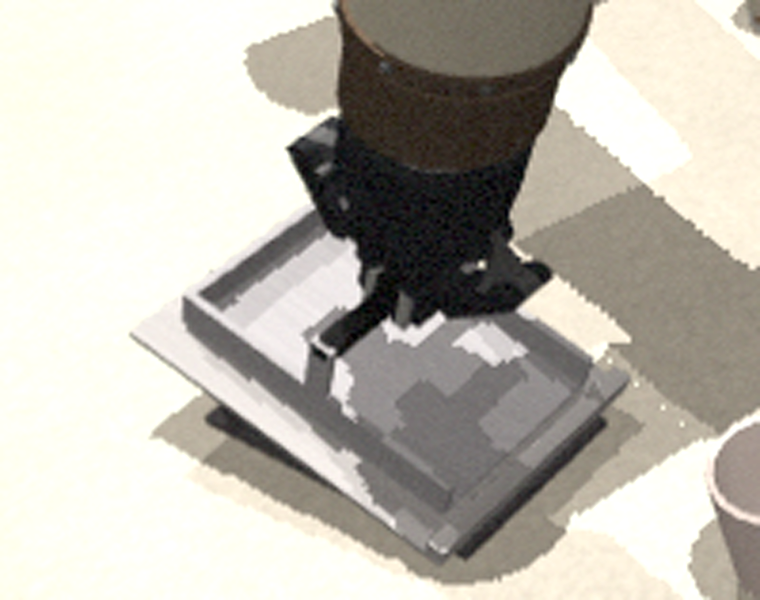

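The scene crop shows the empty tray just above the board, its nose at (520,430) facing the stop at (530,470). Settle it on the board, slide down to the stop, then release.

```bash
python3 -m pendant '[[[0.015,0,0.01],[0,0,0]],[[0.015,0,0.015],[0,0,0]],[[0.015,0,0.02],[0,0,0]],[[0.015,0,0.025],[0,0,0]],[[0.015,0,0.025],[0,0,0]],[[0.015,0,0.025],[0,0,0]],[[0.015,0,0.025],[0,0,0]],[[0.015,0,0.025],[0,0,0]]]' 0
python3 -m pendant '[[[0,-0.01,0],[0,0,0]],[[0,-0.02,0],[0,0,0]],[[0,-0.03,0],[0,0,0]],[[0,-0.04,0],[0,0,0]],[[0,-0.05,0],[0,0,0]],[[0,-0.06,0],[0,0,0]],[[0,-0.06,0],[0,0,0]],[[0,-0.06,0],[0,0,0]]]' 0
python3 -c "
from plant import *;s=state();print(s['eef_pos'],s['contact_force'],s['wrist_torque'])"
```

```text
time: 30.55
eef_pos: [0.4898, -0.3805, 0.1047]
tcp_rot: [0.134, 0.698, -0.691, -0.132]
contact_force: [-0.2, -0.1, -3.3]
grip_width: 0.0109
finger_force: 58.9
time: 31.22
eef_pos: [0.4951, -0.3805, 0.1026]
tcp_rot: [0.134, 0.698, -0.691, -0.133]
contact_force: [-1.8, -0.3, -1.9]
grip_width: 0.0108
finger_force: 59.1
[ 0.49507632 -0.38050251  0.10255702] [-1.77377562 -0.34926514 -1.92110033] [-0.04119896 -0.62777648  0.09484762]
```

```bash
python3 -m pendant '[[[0,-0.005,0.005],[0,0,0]],[[0,-0.01,0.01],[0,0,0]],[[0,-0.01,0.01],[0,0,0]],[[0,-0.01,0.01],[0,0,0]],[[0,-0.01,0.01],[0,0,0]],[[0,-0.01,0.01],[0,0,0]],[[0,-0.01,0.01],[0,0,0]],[[0,-0.01,0.01],[0,0,0]]]' 0
python3 -c "
from plant import *;s=state();print(s['eef_pos'],s['contact_force'],s['wrist_torque'])"
python3 -m pendant '[[[0,-0.005,0],[0,0,0]],[[0,-0.01,0],[0,0,0]],[[0,-0.015,0],[0,0,0]],[[0,-0.02,0],[0,0,0]],[[0,-0.02,0],[0,0,0]],[[0,-0.02,0],[0,0,0]],[[0,-0.02,0],[0,0,0]],[[0,-0.02,0],[0,0,0]]]' 0
python3 -c "
from plant import *;s=state();print(s['eef_pos'],s['contact_force'],s['wrist_torque'])"
```

```text
time: 31.88
eef_pos: [0.4952, -0.3805, 0.102]
tcp_rot: [0.135, 0.698, -0.691, -0.133]
contact_force: [-5.9, 0.5, 6.0]
grip_width: 0.0108
finger_force: 59.7
[ 0.49518647 -0.380524    0.10195492] [-5.90196705  0.52621425  5.98338743] [0.24904229 1.16736356 0.06529908]
time: 32.55
eef_pos: [0.4956, -0.3805, 0.1022]
tcp_rot: [0.136, 0.698, -0.691, -0.134]
contact_force: [-8.4, 1.2, 9.3]
grip_width: 0.0107
finger_force: 60.1
[ 0.49562753 -0.38050005  0.10216412] [-8.35999803  1.15317601  9.26217449] [0.38081068 2.41036    0.02219219]
```

Seated on the board and against the stop. Release, retreat along the tool axis, then level the tool and raise it.

```bash
python3 -m pendant '[[[0,0.01,0],[0,0,0]],[[0,0.01,0],[0,0,0]],[[0,0.01,0],[0,0,0]],[[0,0.01,0],[0,0,0]],[[0,0.01,0],[0,0,0]],[[0,0.01,0],[0,0,0]],[[0,0.01,0],[0,0,0]],[[0,0.01,0],[0,0,0]]]' 1
python3 -m pendant '[[[0,0,-0.1],[0,0,0]],[[0,0,-0.2],[0,0,0]],[[0,0,-0.32],[0,0,0]],[[0,0,-0.44],[0,0,0]],[[0,0,-0.56],[0,0,0]],[[0,0,-0.68],[0,0,0]],[[0,0,-0.8],[0,0,0]],[[0,0,-0.9],[0,0,0]]]' 1
python3 -m pendant '[[[-0.1,0,0],[0.025,0,0]],[[-0.2,0,0],[0.05,0,0]],[[-0.3,0,0],[0.08,0,0]],[[-0.45,0,0],[0.11,0,0]],[[-0.6,0,0],[0.14,0,0]],[[-0.75,0,0],[0.165,0,0]],[[-0.9,0,0],[0.181,0,0]],[[-1,0,0],[0.181,0,0]]]' 1
python3 -m pendant '[[[-0.12,0,0],[0,0,0]],[[-0.25,0,0],[0,0,0]],[[-0.38,0,0],[0,0,0]],[[-0.5,0,0],[0,0,0]],[[-0.62,0,0],[0,0,0]],[[-0.75,0,0],[0,0,0]],[[-0.88,0,0],[0,0,0]],[[-1,0,0],[0,0,0]]]' 1
cat > tray.py <<'E'
from h import *
def tray(f):
    d=shot('top',f);W=cloud(d)
    B=Rn.from_euler('z',.5,degrees=True)*Rn.from_euler('y',.38)
    L=B.inv().apply((W.reshape(-1,3)-[.473,-.381,.055])).reshape(W.shape)
    z=L[...,2];R=(abs(L[...,0])<.12)&(abs(L[...,1])<.08)
    for nm,a,b in(('bar',.066,.085),('walls',.02,.036),('board',-.004,.003)):
        q=L[R&(z>a)&(z<b)]
        if len(q)>20:
            r=cv2.minAreaRect((q[:,:2]*1000).astype(np.float32));print(nm,len(q),np.round(r[0],1),np.round(r[1],1),round(r[2],2),q[:,2].mean().round(4),(q.min(0)*1000).round(1),(q.max(0)*1000).round(1))
    return d
if __name__=='__main__':
    import sys; tray(sys.argv[1])
E
python3 tray.py t3
```

```text
time: 33.22
eef_pos: [0.497, -0.3804, 0.1006]
tcp_rot: [0.134, 0.698, -0.691, -0.132]
contact_force: [0.4, 0.4, 0.2]
grip_width: 0.0854
finger_force: 0.0
time: 33.88
eef_pos: [0.5313, -0.3802, 0.1866]
tcp_rot: [0.134, 0.698, -0.691, -0.131]
contact_force: [0.3, 0.5, 0.1]
grip_width: 0.0853
finger_force: 0.0
time: 34.55
eef_pos: [0.5284, -0.2791, 0.1862]
tcp_rot: [-0.001, 0.711, -0.703, 0.001]
contact_force: [-0.2, 0.0, 0.5]
grip_width: 0.0851
finger_force: 0.0
time: 35.22
eef_pos: [0.528, -0.1786, 0.1841]
tcp_rot: [0.0, 0.711, -0.703, 0.0]
contact_force: [-0.0, -0.1, -0.6]
grip_width: 0.0854
finger_force: 0.0
bar 294 [ 4.1 -1.6] [98.7 14.1] 89.87 0.0749 [ -3.  -50.9  66.2] [11.2 47.8 79.4]
walls 541 [ 1.4 -1.1] [158.4 101.3] 0.75 0.0276 [-78.3 -51.8  20.1] [81.2 49.5 35.9]
board 1350 [-4.9 -1. ] [186.7 131.8] 1.16 0.0006 [-97.3 -68.3  -3.9] [87.5 65.4  3. ]
```

View pics/t3.png

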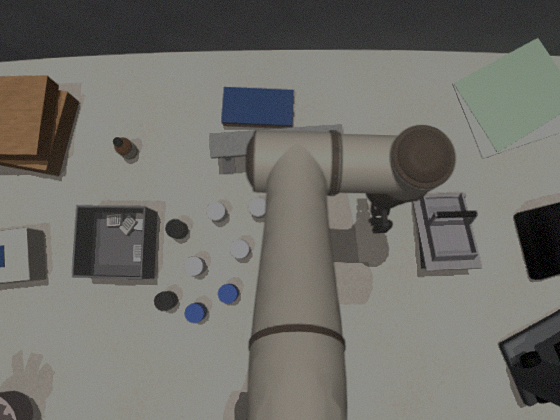

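The top view shows the tray lying on the rest at (446,228), the bin holding the cassettes, and the jars unchanged. The measured tray offset is under 1 mm from the board centre. Next the jars: turn the tool to the shelf's axis and plan the shifts.

```bash
python3 -m pendant '[[[0,0,0],[0,0,-0.023]],[[0,0,0],[0,0,-0.023]],[[0,0,0],[0,0,-0.023]],[[0,0,0],[0,0,-0.023]],[[0,0,0],[0,0,-0.023]],[[0,0,0],[0,0,-0.023]],[[0,0,0],[0,0,-0.023]],[[0,0,0],[0,0,-0.023]]]' 1
python3 - <<'E'
from h import *
from fk import *
s=state();p=s['eef_pos'];R=Rn.from_quat(s['tcp_rot'][[1,2,3,0]]);q=s['joint_positions'];print(p,np.rad2deg(np.arctan2(*R.apply([1,0,0])[[1,0]])))
R=tooldown(-86.64)
J=dict(D=(.4159,.0051),A=(.5361,.0518),C=(.4409,.0944),B=(.5282,.1485),E=(.4035,.199))
a=np.deg2rad(3.36);ey=np.array([-np.sin(a),np.cos(a)]);c=np.array([.6776,.0082])
for k,sl in zip('DACBE',(-.104,-.052,0,.052,.104)):
    for nm,t in((k+' above',np.r_[J[k],.19]),(k+' slot',np.r_[c+sl*ey,.213])):
        q,e=ik(t,R,q);print(nm,t.round(4),(R.inv().apply(t-p)*10).round(3),q.round(2),round(e,4));p=t
E
```

```text
time: 35.93
eef_pos: [0.528, -0.1801, 0.1842]
tcp_rot: [0.0, 0.727, -0.686, 0.0]
contact_force: [-0.1, 0.1, -1.1]
grip_width: 0.0855
finger_force: 0.0
[ 0.52801633 -0.18014969  0.18419108] -86.65876900678875
D above [0.4159 0.0051 0.19  ] [-1.915  1.011 -0.058] [ 0.41  0.06 -0.53 -0.   -0.97 -0.35] 0.0
D slot [ 0.6837 -0.0956  0.213 ] [ 1.162 -2.614 -0.23 ] [ 0.09  0.51  0.16  0.   -1.22 -0.04] 0.0
A above [0.5361 0.0518 0.19  ] [-1.558  1.387  0.23 ] [ 0.4   0.27 -0.27 -0.   -1.03 -0.34] 0.0
A slot [ 0.6806 -0.0437  0.213 ] [ 1.038 -1.387 -0.23 ] [ 0.17  0.49  0.14  0.   -1.21 -0.11] 0.0
C above [0.4409 0.0944 0.19  ] [-1.519  2.312  0.23 ] [ 0.57  0.12 -0.46 -0.   -0.98 -0.52] 0.0
C slot [0.6776 0.0082 0.213 ] [ 0.999 -2.312 -0.23 ] [ 0.25  0.49  0.12  0.   -1.21 -0.19] 0.0
B above [0.5282 0.1485 0.19  ] [-1.488  1.409  0.23 ] [ 0.57  0.29 -0.24 -0.   -1.04 -0.51] 0.0
B slot [0.6746 0.0601 0.213 ] [ 0.968 -1.409 -0.23 ] [ 0.33  0.49  0.12  0.   -1.21 -0.27] 0.0
E above [0.4035 0.199  0.19  ] [-1.545  2.624  0.23 ] [ 0.82  0.12 -0.46 -0.   -0.98 -0.76] 0.0
E slot [0.6715 0.112  0.213 ] [ 1.025 -2.624 -0.23 ] [ 0.4   0.49  0.13  0.   -1.21 -0.34] 0.0
```

```bash
for i in 1 2; do python3 -m pendant '[[[-0.12,0.06,0],[0,0,0]],[[-0.24,0.13,-0.01],[0,0,0]],[[-0.36,0.19,-0.01],[0,0,0]],[[-0.48,0.25,-0.01],[0,0,0]],[[-0.6,0.32,-0.02],[0,0,0]],[[-0.72,0.38,-0.02],[0,0,0]],[[-0.84,0.44,-0.03],[0,0,0]],[[-0.957,0.505,-0.03],[0,0,0]]]' 1; done
python3 - <<'E'
from h import *
d=shot('wrist','w7');W=cloud(d);Z=W[...,2]
m=((Z>.05)&(Z<.065)&(d['pixels'].mean(-1)>90)).astype(np.uint8)
n,L,S,C=cv2.connectedComponentsWithStats(m)
for i in range(1,n):
    if S[i,4]>300: print(S[i,:4],W[L==i].mean(0).round(4),cv2.minEnclosingCircle((W[L==i][:,:2]*1000).astype(np.float32)))
E
```

```text
time: 36.6
eef_pos: [0.4712, -0.086, 0.1876]
tcp_rot: [-0.0, 0.728, -0.686, 0.001]
contact_force: [0.1, 0.2, 0.2]
grip_width: 0.0852
finger_force: 0.0
time: 37.27
eef_pos: [0.415, 0.0063, 0.1905]
tcp_rot: [-0.0, 0.728, -0.686, 0.0]
contact_force: [-0.2, 0.0, -0.1]
grip_width: 0.085
finger_force: 0.0
[249 179  48  44] [0.414  0.0079 0.0552] ((413.8164978027344, 7.717550277709961), 21.8598575592041)
[120 218  47  44] [0.5331 0.0534 0.0548] ((533.6726684570312, 54.06733703613281), 22.04425811767578)
[220 266  45  39] [0.4388 0.0958 0.055 ] ((438.8560485839844, 96.64606475830078), 22.0515079498291)
[317 300  38  33] [0.3433 0.1228 0.0552] ((340.89739990234375, 125.96914672851562), 20.199357986450195)
[253 356  40  14] [0.4032 0.1888 0.0551] ((402.53204345703125, 195.84605407714844), 21.37750816345215)
```

```bash
for i in 1 2; do python3 -m pendant '[[[0,0,0.1],[0,0,0]],[[0,0,0.22],[0,0,0]],[[0,0,0.34],[0,0,0]],[[0,0,0.46],[0,0,0]],[[0,0,0.58],[0,0,0]],[[0,0,0.7],[0,0,0]],[[0,0,0.8],[0,0,0]],[[0,0,0.885],[0,0,0]]]' 1; done
python3 -m pendant '[[[0,0,0],[0,0,0]],[[0,0,0],[0,0,0]],[[0,0,0],[0,0,0]],[[0,0,0],[0,0,0]],[[0,0,0],[0,0,0]],[[0,0,0],[0,0,0]],[[0,0,0],[0,0,0]],[[0,0,0],[0,0,0]]]' 0
for i in 1 2; do python3 -m pendant '[[[0,0,-0.1],[0,0,0]],[[0,0,-0.23],[0,0,0]],[[0,0,-0.36],[0,0,0]],[[0,0,-0.5],[0,0,0]],[[0,0,-0.64],[0,0,0]],[[0,0,-0.78],[0,0,0]],[[0,0,-0.9],[0,0,0]],[[0,0,-1],[0,0,0]]]' 0; done
```

```text
time: 37.98
eef_pos: [0.4153, 0.0053, 0.1011]
tcp_rot: [0.0, 0.728, -0.686, 0.0]
contact_force: [0.1, -0.5, -0.6]
grip_width: 0.0855
finger_force: 0.0
time: 38.65
eef_pos: [0.4156, 0.0054, 0.0127]
tcp_rot: [0.0, 0.728, -0.686, 0.0]
contact_force: [0.3, 0.5, -0.4]
grip_width: 0.0855
finger_force: 0.0
time: 39.32
eef_pos: [0.4163, 0.0053, 0.014]
tcp_rot: [-0.0, 0.728, -0.686, 0.001]
contact_force: [-1.2, 2.8, 6.9]
grip_width: 0.0427
finger_force: 60.6
time: 39.98
eef_pos: [0.416, 0.0051, 0.1142]
tcp_rot: [-0.0, 0.727, -0.686, 0.001]
contact_force: [-0.1, -0.6, -1.3]
grip_width: 0.0428
finger_force: 61.0
time: 40.65
eef_pos: [0.4157, 0.0051, 0.214]
tcp_rot: [-0.0, 0.727, -0.686, 0.0]
contact_force: [0.2, -0.3, -1.1]
grip_width: 0.0424
finger_force: 61.0
```

```bash
for i in 1 2 3; do python3 -m pendant '[[[0.05,-0.11,0],[0,0,0]],[[0.1,-0.22,0],[0,0,0]],[[0.15,-0.33,0],[0,0,0]],[[0.19,-0.44,0],[0,0,0]],[[0.24,-0.54,0],[0,0,0]],[[0.29,-0.65,0],[0,0,0]],[[0.34,-0.76,0],[0,0,0]],[[0.387,-0.871,0],[0,0,0]]]' 0 | grep -E 'eef|grip'; done
python3 -m pendant '[[[0,0,0.12],[0,0,0]],[[0,0,0.28],[0,0,0]],[[0,0,0.44],[0,0,0]],[[0,0,0.6],[0,0,0]],[[0,0,0.74],[0,0,0]],[[0,0,0.86],[0,0,0]],[[0,0,0.94],[0,0,0]],[[0,0,0.97],[0,0,0]]]' 0
python3 - <<'E'
from h import *
d=shot('wrist','w8');c=shot('top','t4')
W=cloud(c);Z=W[...,2]
for z0,z1 in((.092,.106),):
    q=W[(Z>z0)&(Z<z1)&(W[...,0]>.6)&(W[...,0]<.75)&(abs(W[...,1]-.008)<.17)]
    print(cv2.minAreaRect((q[:,:2]*1000).astype(np.float32)))
W=cloud(d);Z=W[...,2];q=W[(Z>.092)&(Z<.106)&(W[...,0]>.6)&(W[...,0]<.75)&(abs(W[...,1]-.008)<.17)]
print(len(q),cv2.minAreaRect((q[:,:2]*1000).astype(np.float32)))
E
```

```text
eef_pos: [0.5064, -0.029, 0.2126]
grip_width: 0.0432
eef_pos: [0.5955, -0.0626, 0.2125]
grip_width: 0.0425
eef_pos: [0.6847, -0.0963, 0.2121]
grip_width: 0.0428
time: 43.32
eef_pos: [0.6831, -0.0958, 0.1141]
tcp_rot: [0.002, 0.728, -0.686, -0.001]
contact_force: [-3.5, 0.9, 3.7]
grip_width: 0.043
finger_force: 61.7
((677.5419311523438, 8.291763305664062), (58.26721954345703, 299.6225891113281), 3.1522655487060547)
7580 ((682.4335327148438, -81.52577209472656), (56.28524398803711, 118.63529205322266), 3.6151375770568848)
```

View pics/w8.png

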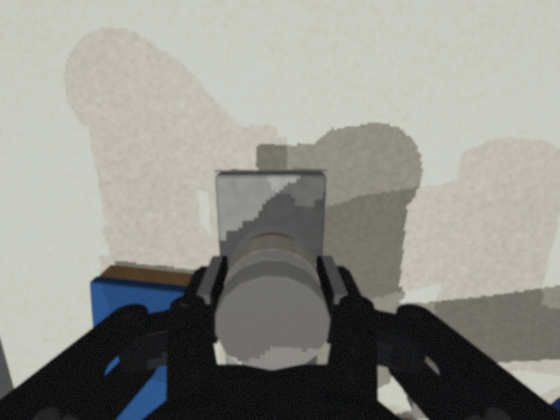

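The wrist view shows the jar (272,305) centred between the shelf edges at columns 217 and 327. Release it, then fetch jar A.

```bash
python3 -m pendant '[[[0,0,0],[0,0,0]],[[0,0,0],[0,0,0]],[[0,0,0],[0,0,0]],[[0,0,0],[0,0,0]],[[0,0,0],[0,0,0]],[[0,0,0],[0,0,0]],[[0,0,0],[0,0,0]],[[0,0,0],[0,0,0]]]' 1
python3 -m pendant '[[[0,0,-0.12],[0,0,0]],[[0,0,-0.24],[0,0,0]],[[0,0,-0.36],[0,0,0]],[[0,0,-0.48],[0,0,0]],[[0,0,-0.6],[0,0,0]],[[0,0,-0.72],[0,0,0]],[[0,0,-0.85],[0,0,0]],[[0,0,-0.97],[0,0,0]]]' 1
for i in 1 2; do python3 -m pendant '[[[-0.1,0.09,0.01],[0,0,0]],[[-0.2,0.18,0.03],[0,0,0]],[[-0.3,0.27,0.04],[0,0,0]],[[-0.4,0.35,0.06],[0,0,0]],[[-0.5,0.44,0.07],[0,0,0]],[[-0.6,0.53,0.08],[0,0,0]],[[-0.7,0.62,0.1],[0,0,0]],[[-0.784,0.699,0.11],[0,0,0]]]' 1; done
python3 -m pendant '[[[0,0,0],[0,0,0]],[[0,0,0],[0,0,0]],[[0,0,0],[0,0,0]],[[0,0,0],[0,0,0]],[[0,0,0],[0,0,0]],[[0,0,0],[0,0,0]],[[0,0,0],[0,0,0]],[[0,0,0],[0,0,0]]]' 1
```

```text
time: 44.08
eef_pos: [0.6836, -0.0954, 0.1162]
tcp_rot: [0.0, 0.728, -0.686, 0.0]
contact_force: [-0.3, 0.2, -0.1]
grip_width: 0.0858
finger_force: 0.0
time: 44.75
eef_pos: [0.6837, -0.0954, 0.2151]
tcp_rot: [-0.0, 0.728, -0.686, 0.001]
contact_force: [0.4, 0.6, -0.5]
grip_width: 0.0855
finger_force: 0.0
time: 45.42
eef_pos: [0.6087, -0.0207, 0.2029]
tcp_rot: [-0.0, 0.728, -0.686, 0.0]
contact_force: [-0.1, -0.6, -0.2]
grip_width: 0.0854
finger_force: 0.0
time: 46.08
eef_pos: [0.5338, 0.0538, 0.1909]
tcp_rot: [0.0, 0.728, -0.686, 0.0]
contact_force: [-0.2, 0.1, 0.6]
grip_width: 0.0854
finger_force: 0.0
time: 46.75
eef_pos: [0.535, 0.0527, 0.1909]
tcp_rot: [0.0, 0.727, -0.686, 0.0]
contact_force: [-0.4, 0.3, 0.2]
grip_width: 0.0853
finger_force: 0.0
```

```bash
for i in 1 2; do python3 -m pendant '[[[0,0,0.1],[0,0,0]],[[0,0,0.22],[0,0,0]],[[0,0,0.34],[0,0,0]],[[0,0,0.46],[0,0,0]],[[0,0,0.58],[0,0,0]],[[0,0,0.7],[0,0,0]],[[0,0,0.8],[0,0,0]],[[0,0,0.885],[0,0,0]]]' 1|grep -E 'eef|contact'; done
python3 -m pendant '[[[0,0,0],[0,0,0]],[[0,0,0],[0,0,0]],[[0,0,0],[0,0,0]],[[0,0,0],[0,0,0]],[[0,0,0],[0,0,0]],[[0,0,0],[0,0,0]],[[0,0,0],[0,0,0]],[[0,0,0],[0,0,0]]]' 0
for i in 1 2; do python3 -m pendant '[[[0,0,-0.1],[0,0,0]],[[0,0,-0.23],[0,0,0]],[[0,0,-0.36],[0,0,0]],[[0,0,-0.5],[0,0,0]],[[0,0,-0.64],[0,0,0]],[[0,0,-0.78],[0,0,0]],[[0,0,-0.9],[0,0,0]],[[0,0,-1],[0,0,0]]]' 0|grep -E 'eef|grip'; done
for i in 1 2; do python3 -m pendant '[[[0.07,-0.09,0],[0,0,0]],[[0.14,-0.18,0],[0,0,0]],[[0.21,-0.27,0],[0,0,0]],[[0.28,-0.36,0],[0,0,0]],[[0.35,-0.45,0],[0,0,0]],[[0.42,-0.54,0],[0,0,0]],[[0.48,-0.63,0],[0,0,0]],[[0.524,-0.698,0],[0,0,0]]]' 0|grep -E 'eef|grip'; done
python3 -m pendant '[[[0,0,0.12],[0,0,0]],[[0,0,0.28],[0,0,0]],[[0,0,0.44],[0,0,0]],[[0,0,0.6],[0,0,0]],[[0,0,0.74],[0,0,0]],[[0,0,0.86],[0,0,0]],[[0,0,0.94],[0,0,0]],[[0,0,0.98],[0,0,0]]]' 0
python3 - <<'E'
from h import *
c=shot('scene','s4')['pixels']
cv2.imwrite('pics/c6.png',cv2.convertScaleAbs(cv2.resize(c[150:330,270:450],(600,600),interpolation=cv2.INTER_CUBIC)[...,::-1],alpha=1.4))
E
```

```text
eef_pos: [0.5344, 0.0526, 0.1011]
contact_force: [-0.1, 0.6, 1.8]
eef_pos: [0.5347, 0.0527, 0.013]
contact_force: [0.1, -0.8, -0.2]
time: 48.75
eef_pos: [0.5356, 0.053, 0.0149]
tcp_rot: [-0.001, 0.728, -0.686, 0.001]
contact_force: [-0.5, 0.9, 5.8]
grip_width: 0.0427
finger_force: 60.7
eef_pos: [0.5345, 0.0527, 0.1151]
grip_width: 0.0427
eef_pos: [0.5346, 0.0528, 0.215]
grip_width: 0.0428
eef_pos: [0.6088, 0.0038, 0.2135]
grip_width: 0.0428
eef_pos: [0.6814, -0.0444, 0.2139]
grip_width: 0.0428
time: 52.08
eef_pos: [0.68, -0.0437, 0.115]
tcp_rot: [0.001, 0.728, -0.686, -0.0]
contact_force: [-7.7, 1.9, 15.6]
grip_width: 0.0432
finger_force: 62.6
```

View pics/c6.png

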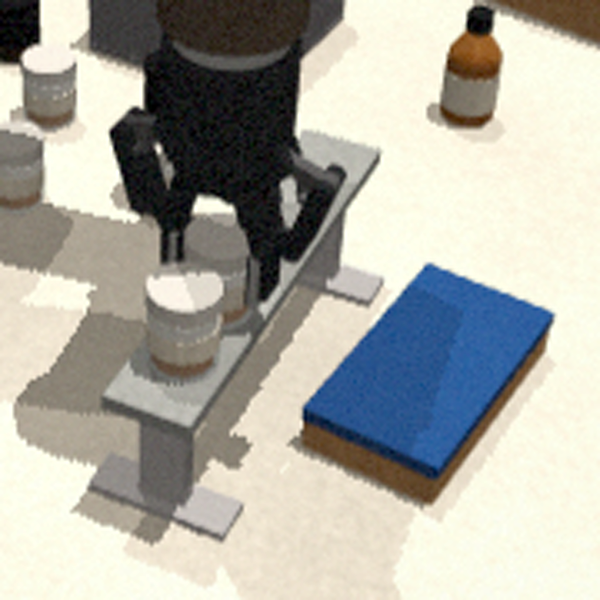

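The scene crop shows jar D upright on the shelf (185,315) and jar A being set beside it (215,265). Release it and do jar C.

```bash
python3 -m pendant '[[[0,0,0],[0,0,0]],[[0,0,0],[0,0,0]],[[0,0,0],[0,0,0]],[[0,0,0],[0,0,0]],[[0,0,0],[0,0,0]],[[0,0,0],[0,0,0]],[[0,0,0],[0,0,0]],[[0,0,0],[0,0,0]]]' 1
python3 -m pendant '[[[0,0,-0.12],[0,0,0]],[[0,0,-0.24],[0,0,0]],[[0,0,-0.36],[0,0,0]],[[0,0,-0.48],[0,0,0]],[[0,0,-0.6],[0,0,0]],[[0,0,-0.72],[0,0,0]],[[0,0,-0.85],[0,0,0]],[[0,0,-0.97],[0,0,0]]]' 1 | grep eef
for i in 1 2 3; do python3 -m pendant '[[[-0.06,0.1,0.01],[0,0,0]],[[-0.13,0.2,0.02],[0,0,0]],[[-0.19,0.3,0.03],[0,0,0]],[[-0.25,0.4,0.04],[0,0,0]],[[-0.32,0.5,0.05],[0,0,0]],[[-0.38,0.6,0.06],[0,0,0]],[[-0.45,0.69,0.07],[0,0,0]],[[-0.509,0.774,0.077],[0,0,0]]]' 1 |grep eef; done
for i in 1 2; do python3 -m pendant '[[[0,0,0.1],[0,0,0]],[[0,0,0.22],[0,0,0]],[[0,0,0.34],[0,0,0]],[[0,0,0.46],[0,0,0]],[[0,0,0.58],[0,0,0]],[[0,0,0.7],[0,0,0]],[[0,0,0.8],[0,0,0]],[[0,0,0.885],[0,0,0]]]' 1|grep -E 'eef|contact'; done
python3 -m pendant '[[[0,0,0],[0,0,0]],[[0,0,0],[0,0,0]],[[0,0,0],[0,0,0]],[[0,0,0],[0,0,0]],[[0,0,0],[0,0,0]],[[0,0,0],[0,0,0]],[[0,0,0],[0,0,0]],[[0,0,0],[0,0,0]]]' 0
for i in 1 2; do python3 -m pendant '[[[0,0,-0.1],[0,0,0]],[[0,0,-0.23],[0,0,0]],[[0,0,-0.36],[0,0,0]],[[0,0,-0.5],[0,0,0]],[[0,0,-0.64],[0,0,0]],[[0,0,-0.78],[0,0,0]],[[0,0,-0.9],[0,0,0]],[[0,0,-1],[0,0,0]]]' 0|grep -E 'eef|grip'; done
for i in 1 2 3; do python3 -m pendant '[[[0.04,-0.1,0],[0,0,0]],[[0.08,-0.2,0],[0,0,0]],[[0.13,-0.3,0],[0,0,0]],[[0.17,-0.4,0],[0,0,0]],[[0.21,-0.5,0],[0,0,0]],[[0.25,-0.6,0],[0,0,0]],[[0.29,-0.69,0],[0,0,0]],[[0.336,-0.774,0],[0,0,0]]]' 0|grep -E 'eef|grip'; done
python3 -m pendant '[[[0,0,0.12],[0,0,0]],[[0,0,0.28],[0,0,0]],[[0,0,0.44],[0,0,0]],[[0,0,0.6],[0,0,0]],[[0,0,0.74],[0,0,0]],[[0,0,0.86],[0,0,0]],[[0,0,0.94],[0,0,0]],[[0,0,0.965],[0,0,0]]]' 0
```

```text
time: 52.8
eef_pos: [0.6804, -0.0436, 0.1162]
tcp_rot: [0.0, 0.728, -0.686, 0.0]
contact_force: [-0.2, 0.5, -0.4]
grip_width: 0.0857
finger_force: 0.0
eef_pos: [0.6805, -0.0435, 0.215]
eef_pos: [0.5997, 0.0031, 0.2063]
eef_pos: [0.5191, 0.0495, 0.1979]
eef_pos: [0.4386, 0.0959, 0.1899]
eef_pos: [0.4391, 0.0954, 0.1007]
contact_force: [-0.3, 0.3, -0.1]
eef_pos: [0.4395, 0.0954, 0.0122]
contact_force: [-0.4, -0.2, 0.4]
time: 57.47
eef_pos: [0.4403, 0.0956, 0.0137]
tcp_rot: [-0.001, 0.728, -0.686, 0.001]
contact_force: [-1.2, 1.4, 5.9]
grip_width: 0.0427
finger_force: 60.8
eef_pos: [0.4394, 0.0951, 0.1136]
grip_width: 0.043
eef_pos: [0.4392, 0.0951, 0.2135]
grip_width: 0.0429
eef_pos: [0.5199, 0.0658, 0.2125]
grip_width: 0.0429
eef_pos: [0.5991, 0.0371, 0.2128]
grip_width: 0.0426
eef_pos: [0.6782, 0.008, 0.2127]
grip_width: 0.0429
time: 61.47
eef_pos: [0.6767, 0.008, 0.1147]
tcp_rot: [0.001, 0.728, -0.686, -0.001]
contact_force: [-0.8, 0.2, -0.9]
grip_width: 0.0424
finger_force: 61.0
```

```bash
python3 -m pendant '[[[0,0,0.005],[0,0,0]],[[0,0,0.008],[0,0,0]],[[0,0,0.008],[0,0,0]],[[0,0,0.008],[0,0,0]],[[0,0,0.008],[0,0,0]],[[0,0,0.008],[0,0,0]],[[0,0,0.008],[0,0,0]],[[0,0,0.008],[0,0,0]]]' 0 | grep -E 'eef|contact'
python3 -m pendant '[[[0,0,0],[0,0,0]],[[0,0,0],[0,0,0]],[[0,0,0],[0,0,0]],[[0,0,0],[0,0,0]],[[0,0,0],[0,0,0]],[[0,0,0],[0,0,0]],[[0,0,0],[0,0,0]],[[0,0,0],[0,0,0]]]' 1
python3 -m pendant '[[[0,0,-0.12],[0,0,0]],[[0,0,-0.24],[0,0,0]],[[0,0,-0.36],[0,0,0]],[[0,0,-0.48],[0,0,0]],[[0,0,-0.6],[0,0,0]],[[0,0,-0.72],[0,0,0]],[[0,0,-0.85],[0,0,0]],[[0,0,-0.97],[0,0,0]]]' 1 | grep eef
for i in 1 2; do python3 -m pendant '[[[-0.1,0.09,0.01],[0,0,0]],[[-0.2,0.18,0.03],[0,0,0]],[[-0.3,0.27,0.04],[0,0,0]],[[-0.4,0.36,0.06],[0,0,0]],[[-0.5,0.45,0.07],[0,0,0]],[[-0.6,0.54,0.08],[0,0,0]],[[-0.68,0.63,0.1],[0,0,0]],[[-0.75,0.71,0.105],[0,0,0]]]' 1 |grep eef; done
for i in 1 2; do python3 -m pendant '[[[0,0,0.1],[0,0,0]],[[0,0,0.22],[0,0,0]],[[0,0,0.34],[0,0,0]],[[0,0,0.46],[0,0,0]],[[0,0,0.58],[0,0,0]],[[0,0,0.7],[0,0,0]],[[0,0,0.8],[0,0,0]],[[0,0,0.885],[0,0,0]]]' 1|grep -E 'eef|contact'; done
python3 -m pendant '[[[0,0,0],[0,0,0]],[[0,0,0],[0,0,0]],[[0,0,0],[0,0,0]],[[0,0,0],[0,0,0]],[[0,0,0],[0,0,0]],[[0,0,0],[0,0,0]],[[0,0,0],[0,0,0]],[[0,0,0],[0,0,0]]]' 0
for i in 1 2; do python3 -m pendant '[[[0,0,-0.1],[0,0,0]],[[0,0,-0.23],[0,0,0]],[[0,0,-0.36],[0,0,0]],[[0,0,-0.5],[0,0,0]],[[0,0,-0.64],[0,0,0]],[[0,0,-0.78],[0,0,0]],[[0,0,-0.9],[0,0,0]],[[0,0,-1],[0,0,0]]]' 0|grep -E 'eef|grip'; done
for i in 1 2; do python3 -m pendant '[[[0.06,-0.09,0],[0,0,0]],[[0.12,-0.18,0],[0,0,0]],[[0.18,-0.27,0],[0,0,0]],[[0.25,-0.36,0],[0,0,0]],[[0.31,-0.45,0],[0,0,0]],[[0.37,-0.54,0],[0,0,0]],[[0.43,-0.63,0],[0,0,0]],[[0.49,-0.71,0],[0,0,0]]]' 0|grep -E 'eef|grip'; done
python3 -m pendant '[[[0,0,0.12],[0,0,0]],[[0,0,0.28],[0,0,0]],[[0,0,0.44],[0,0,0]],[[0,0,0.6],[0,0,0]],[[0,0,0.74],[0,0,0]],[[0,0,0.86],[0,0,0]],[[0,0,0.94],[0,0,0]],[[0,0,0.965],[0,0,0]]]' 0
```

```text
eef_pos: [0.6774, 0.0083, 0.1159]
contact_force: [0.2, 0.9, -0.9]
time: 62.8
eef_pos: [0.6774, 0.0083, 0.1157]
tcp_rot: [0.0, 0.728, -0.686, 0.0]
contact_force: [-0.6, 0.4, 1.1]
grip_width: 0.0853
finger_force: 0.0
eef_pos: [0.6774, 0.0083, 0.2146]
eef_pos: [0.6011, 0.0798, 0.2023]
eef_pos: [0.5256, 0.1506, 0.1912]
eef_pos: [0.5265, 0.1494, 0.1017]
contact_force: [-0.2, -0.5, -0.5]
eef_pos: [0.5267, 0.1495, 0.0135]
contact_force: [0.3, 0.5, 0.6]
time: 66.8
eef_pos: [0.5274, 0.15, 0.0155]
tcp_rot: [-0.001, 0.728, -0.686, 0.001]
contact_force: [0.2, 0.5, 5.1]
grip_width: 0.0428
finger_force: 60.8
eef_pos: [0.5264, 0.1495, 0.1155]
grip_width: 0.0431
eef_pos: [0.5265, 0.1496, 0.2155]
grip_width: 0.043
eef_pos: [0.6016, 0.1042, 0.2141]
grip_width: 0.0429
eef_pos: [0.6753, 0.0597, 0.2146]
grip_width: 0.043
time: 70.13
eef_pos: [0.6737, 0.0599, 0.1164]
tcp_rot: [0.001, 0.728, -0.686, -0.0]
contact_force: [-0.5, -0.1, -0.3]
grip_width: 0.0429
finger_force: 61.0
```

```bash
python3 -m pendant '[[[0,0,0.01],[0,0,0]],[[0,0,0.015],[0,0,0]],[[0,0,0.02],[0,0,0]],[[0,0,0.022],[0,0,0]],[[0,0,0.022],[0,0,0]],[[0,0,0.022],[0,0,0]],[[0,0,0.022],[0,0,0]],[[0,0,0.022],[0,0,0]]]' 0 | grep -E 'eef|contact'
python3 -m pendant '[[[0,0,0],[0,0,0]],[[0,0,0],[0,0,0]],[[0,0,0],[0,0,0]],[[0,0,0],[0,0,0]],[[0,0,0],[0,0,0]],[[0,0,0],[0,0,0]],[[0,0,0],[0,0,0]],[[0,0,0],[0,0,0]]]' 1
python3 -m pendant '[[[0,0,-0.12],[0,0,0]],[[0,0,-0.24],[0,0,0]],[[0,0,-0.36],[0,0,0]],[[0,0,-0.48],[0,0,0]],[[0,0,-0.6],[0,0,0]],[[0,0,-0.72],[0,0,0]],[[0,0,-0.85],[0,0,0]],[[0,0,-0.97],[0,0,0]]]' 1 | grep eef
for i in 1 2 3; do python3 -m pendant '[[[-0.06,0.11,0.01],[0,0,0]],[[-0.13,0.22,0.02],[0,0,0]],[[-0.19,0.33,0.03],[0,0,0]],[[-0.26,0.44,0.04],[0,0,0]],[[-0.32,0.55,0.05],[0,0,0]],[[-0.39,0.66,0.06],[0,0,0]],[[-0.46,0.77,0.065],[0,0,0]],[[-0.519,0.878,0.07],[0,0,0]]]' 1 |grep eef; done
python3 - <<'E'
from h import *
d=shot('wrist','w9');W=cloud(d);Z=W[...,2]
m=((Z>.05)&(Z<.065)&(d['pixels'].mean(-1)>90)).astype(np.uint8)
n,L,S,C=cv2.connectedComponentsWithStats(m)
for i in range(1,n):
    if S[i,4]>300: print(S[i],W[L==i].mean(0).round(4),cv2.minEnclosingCircle((W[L==i][:,:2]*1000).astype(np.float32)))
print(state()['eef_pos'])
E
```

```text
eef_pos: [0.6743, 0.0602, 0.1161]
contact_force: [-0.1, -0.3, -0.3]
time: 71.47
eef_pos: [0.6743, 0.0602, 0.116]
tcp_rot: [0.0, 0.728, -0.686, 0.0]
contact_force: [0.0, 0.7, -0.0]
grip_width: 0.0855
finger_force: 0.0
eef_pos: [0.6744, 0.0602, 0.2148]
eef_pos: [0.5831, 0.1073, 0.2069]
eef_pos: [0.4918, 0.1541, 0.1989]
eef_pos: [0.401, 0.2006, 0.1918]
[ 328   88   48   39 1280] [0.3395 0.1182 0.0551] ((338.4835510253906, 122.82592010498047), 20.664718627929688)
[ 247  175   48   47 1772] [0.4019 0.2006 0.0551] ((401.8511962890625, 201.3179168701172), 21.975126266479492)
[0.39960611 0.2006816  0.1916798 ]
```

```bash
for i in 1 2; do python3 -m pendant '[[[0,0,0.1],[0,0,0]],[[0,0,0.22],[0,0,0]],[[0,0,0.34],[0,0,0]],[[0,0,0.46],[0,0,0]],[[0,0,0.58],[0,0,0]],[[0,0,0.7],[0,0,0]],[[0,0,0.8],[0,0,0]],[[0,0,0.885],[0,0,0]]]' 1|grep -E 'eef|contact'; done
python3 -m pendant '[[[0,0,0],[0,0,0]],[[0,0,0],[0,0,0]],[[0,0,0],[0,0,0]],[[0,0,0],[0,0,0]],[[0,0,0],[0,0,0]],[[0,0,0],[0,0,0]],[[0,0,0],[0,0,0]],[[0,0,0],[0,0,0]]]' 0
for i in 1 2; do python3 -m pendant '[[[0,0,-0.1],[0,0,0]],[[0,0,-0.23],[0,0,0]],[[0,0,-0.36],[0,0,0]],[[0,0,-0.5],[0,0,0]],[[0,0,-0.64],[0,0,0]],[[0,0,-0.78],[0,0,0]],[[0,0,-0.9],[0,0,0]],[[0,0,-1],[0,0,0]]]' 0|grep -E 'eef|grip'; done
for i in 1 2 3; do python3 -m pendant '[[[0.04,-0.11,0],[0,0,0]],[[0.09,-0.22,0],[0,0,0]],[[0.13,-0.33,0],[0,0,0]],[[0.17,-0.44,0],[0,0,0]],[[0.22,-0.55,0],[0,0,0]],[[0.26,-0.66,0],[0,0,0]],[[0.3,-0.77,0],[0,0,0]],[[0.346,-0.878,0],[0,0,0]]]' 0|grep -E 'eef|grip'; done
python3 -m pendant '[[[0,0,0.12],[0,0,0]],[[0,0,0.28],[0,0,0]],[[0,0,0.44],[0,0,0]],[[0,0,0.6],[0,0,0]],[[0,0,0.74],[0,0,0]],[[0,0,0.86],[0,0,0]],[[0,0,0.94],[0,0,0]],[[0,0,0.965],[0,0,0]]]' 0 | grep -E 'eef|contact'
python3 -m pendant '[[[0,0,0.01],[0,0,0]],[[0,0,0.015],[0,0,0]],[[0,0,0.02],[0,0,0]],[[0,0,0.022],[0,0,0]],[[0,0,0.022],[0,0,0]],[[0,0,0.022],[0,0,0]],[[0,0,0.022],[0,0,0]],[[0,0,0.022],[0,0,0]]]' 0 | grep -E 'eef|contact'
python3 -m pendant '[[[0,0,0],[0,0,0]],[[0,0,0],[0,0,0]],[[0,0,0],[0,0,0]],[[0,0,0],[0,0,0]],[[0,0,0],[0,0,0]],[[0,0,0],[0,0,0]],[[0,0,0],[0,0,0]],[[0,0,0],[0,0,0]]]' 1
python3 -m pendant '[[[0,0,-0.12],[0,0,0]],[[0,0,-0.24],[0,0,0]],[[0,0,-0.36],[0,0,0]],[[0,0,-0.48],[0,0,0]],[[0,0,-0.6],[0,0,0]],[[0,0,-0.72],[0,0,0]],[[0,0,-0.85],[0,0,0]],[[0,0,-0.97],[0,0,0]]]' 1 | grep eef
for i in 1 2; do python3 -m pendant '[[[0,0.12,0],[0,0,0]],[[0,0.24,0],[0,0,0]],[[0,0.36,0],[0,0,0]],[[0,0.48,0],[0,0,0]],[[0,0.6,0],[0,0,0]],[[0,0.72,0],[0,0,0]],[[0,0.85,0],[0,0,0]],[[0,0.97,0],[0,0,0]]]' 1 | grep -E 'time|eef'; done
python3 - <<'E'
from tray import *
d=tray('t5');W=cloud(d);Z=W[...,2]
m=((Z>.148)&(Z<.165)&(W[...,0]>.6)&(W[...,0]<.75)&(abs(W[...,1])<.2)).astype(np.uint8)
n,L,S,C=cv2.connectedComponentsWithStats(m);a=np.deg2rad(3.3);c=np.array([.6776,.0082])
for i in range(1,n):
    if S[i,4]>60:
        q=W[L==i];v=q.mean(0)[:2]-c;print(S[i,4],q.mean(0).round(4),'depth',(v@[np.cos(a),np.sin(a)]*1e3).round(1),'along',(v@[-np.sin(a),np.cos(a)]*1e3).round(1))
E
```

```text
eef_pos: [0.4018, 0.2001, 0.1026]
contact_force: [0.7, -0.1, -0.4]
eef_pos: [0.4021, 0.2001, 0.0142]
contact_force: [-0.3, 1.1, -0.2]
time: 76.18
eef_pos: [0.4027, 0.2006, 0.0156]
tcp_rot: [-0.001, 0.728, -0.686, 0.0]
contact_force: [-0.5, -0.0, 5.6]
grip_width: 0.0427
finger_force: 60.7
eef_pos: [0.402, 0.2, 0.1156]
grip_width: 0.0425
eef_pos: [0.4019, 0.2, 0.2155]
grip_width: 0.0433
eef_pos: [0.4931, 0.1703, 0.2145]
grip_width: 0.0426
eef_pos: [0.5827, 0.1411, 0.2148]
grip_width: 0.0428
eef_pos: [0.6723, 0.1116, 0.2147]
grip_width: 0.0432
eef_pos: [0.6707, 0.1116, 0.1165]
contact_force: [-0.2, 0.0, -1.0]
eef_pos: [0.6713, 0.112, 0.1164]
contact_force: [0.2, 0.0, -1.2]
time: 81.52
eef_pos: [0.6712, 0.112, 0.1162]
tcp_rot: [0.0, 0.728, -0.686, 0.0]
contact_force: [-0.1, 0.7, -0.5]
grip_width: 0.0854
finger_force: 0.0
eef_pos: [0.6713, 0.1121, 0.2151]
time: 82.85
eef_pos: [0.5738, 0.1063, 0.2142]
time: 83.52
eef_pos: [0.477, 0.1006, 0.2142]
bar 294 [ 4.2 -1.2] [14.4 98.9] 0.48 0.0749 [ -3.2 -50.6  66.7] [11.6 48.3 80.5]
walls 539 [ 1.6 -1.9] [102.5 161.2] 89.89 0.0278 [-79.  -53.   20.1] [82.3 49.5 35.7]
board 1363 [10.4 -0.6] [214.6 132.6] 0.18 0.0005 [-96.7 -67.1  -4. ] [117.7  65.9   3. ]
336 [ 0.6835 -0.0933  0.1561] depth 0.0 along -101.7
327 [ 0.6793 -0.0436  0.1562] depth -1.3 along -51.8
341 [0.6735 0.0591 0.1561] depth -1.2 along 51.0
344 [0.6763 0.0076 0.1561] depth -1.3 along -0.5
347 [0.6706 0.1108 0.156 ] depth -1.1 along 102.8
```

View pics/t5.png

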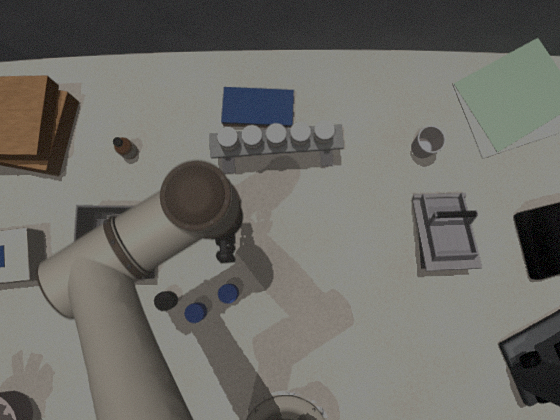

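The top view shows five jars upright in one row on the shelf, from (228,138) to (323,130), with gaps of about 6–8 mm and depth offsets of at most 1.3 mm. The tray is straight on the rest at (446,228) and the bystanders are in place. Handing in.

```bash
python3 -c "
from plant import *;print(finish_job())"
```

```text
the job is handed in; nothing more can be done
None
```

The job is handed in at about 84 s of the 208 s allowed: the four cassettes I could see are in the bin, the empty tray is parked against the stop on the rest, and all five white-lid jars stand in one row on the shelf.

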